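# Lock the board tray with the linch pin

## Task

Lock the board tray to its fixture with the linch pin: feel out where the post stands, push the pin through the hole in the post and the tray's tongue until its shoulder sits flush on the post, then flip the sprung ring over the post and press its yellow tab down until the ring snaps under the pin's tip and stays there. Push gently, without forcing anything, and leave the things round about where they are.

Things in the scene. Friction and masses are not known exactly. Their poses are not given: they have to be found in the camera images.
- fixture: Fixed aluminium base 106x280x8 mm, x -70..+36, y -38..+242, with a steel post, and a blue tray with pale board (28 high) on the +y side. Origin on the bench below the hole's mouth as drawn; x = way the pin goes in, z up. The post fills x 0..27, is 32 wide, top 89 above the bench. It is clamped in a slot, up to 18 mm either way along y, not measured: feel for it or look
- hole_nominal (a point): Where the drawing puts the hole's mouth: near face of the post, 75 mm up, at y 0. The true hole lies level with it in the middle of the post's width, up to 18 mm off along y. Hole 11.5 mm wide, level along x, through two 8 mm ears; between them the tray's brass tongue, hole 12 mm, up to 3 mm out of line: the tapered pin wedges the tray (4 N stiff, 4 mm of play) into line at 3 to 12 N of push
- pin: Loose linch pin, 109 mm long, about 0.26 kg, level on the bench. Origin on its axis in the shoulder's front face, 20 mm above the bench as found; x to the tip, z up. Shank 10 mm thick to x +32, then tapering to a rounded tip at x +44. Steel shoulder plate 36 wide, x -6..0, z -20..+12. Red handle 14 wide along y, x -65..-6, z -20..0. Ring hinged at x -4, z 0, axis along y
- pin_handle (a point): Grip point in the red handle at x -47, z -10 mm of the pin, fingers closing along the pin's y (14 mm). Farther forward the gripper's body would meet the open ring
- ring (a joint): Ring angle, rad: +1.2 as found, sprung open on its stop, standing up and leaning towards the tip; 0 = level with the pin. A light spring (under 1 N at the tab) drives it open. At about +0.1 its cross bar meets the top of the pin's tip; 5 to 12 N on the tab then makes it stretch 2 mm outwards and snap past; it stays by itself near -0.1, under the tip (stop -0.17)
- bail: The ring: a U-shaped steel wire bail 5 mm thick, 54 mm wide over its legs, cross bar 48.5 mm from the hinge, yellow tab beyond it. Origin on the hinge axis, on the pin's centre line; x towards the tab, z = the face to push on (up when the ring is shut)
- ring_tab (a point): Middle of the yellow thumb tab, x +61.5 mm of the bail. Tab 30 mm wide along y, 4 mm thick, 49.5 to 69.5 mm from the hinge
- screwdriver: bystander: blue screwdriver, 164 mm, lying right of the pin; origin underneath the middle
- flux_tin: bystander: round red and white tin, 52 mm across, 23 mm high; origin at its underside
Mind the look-alikes: they are no part of the job. Of the things that look like the pin, the larger one is meant.

How it is judged:
By the outcome, as a careful person would: the job done as asked, in the order asked, and still so for the second after the job is handed in, with the robot touching nothing.
It also fails if it takes over 72 s, if anything falls off the work surface, if the arm or the gripper's body presses on something with over 40 N, if the wrist force passes 120 N, or if a joint passes its speed limit or range.

## Robot

A 7-joint arm with a two-finger parallel gripper is mounted at the origin on a cart in front of the work surface, level with it; the furniture and walls round the work are solid. World frame = base frame: x ahead of the robot, y to its left, z up, the work surface at z = 0. Lengths are in m, angles in rad, forces in N, time in s.
With the tool pointing down it reaches from about 0.4 to 0.85 m from the base axis. Payload 10.4 kg.
Tool frame: the origin (TCP) lies on the centre line of the jaws, within the pads' length; the fingertips stand 11 mm ahead of it and the grasp point (between the pads) lies 8 mm behind it (manip.finger_overhang is the distance from the TCP to the fingertips, in m); z points along the fingers, y is the line along which they close (so a half turn about z gives the same grasp; the last joint's range is limited). The gripper opens to 85 mm and grips with 20 to 120 N. Pads are 22 mm wide; open, the fingers measure 114 mm over their backs; the gripper's body (76 mm by 85 mm) begins 54 mm behind the grasp point. The pads swing forward as they close: fully open they stand 13 mm farther back than shut.
Start: joints at [-1.153, 0.332, -0.065, 1.46, 0.022, 1.35, -0.088], TCP at [0.267, 0.565, 0.242] pointing down, gripper open.
Joint ranges: [-2.6, 2.6], [-0.5, 2.12], [-1.47, 1.34], [0.16, 2.42], [-1.27, 4.41], [0.06, 2.06], [-2.6, 2.6]. Speed limits (rad/s): [2.22, 2.22, 2.79, 2.79, 3.14, 3.14, 3.14].

## Interface

Orientations are given as a unit quaternion [x, y, z, w].
In Python, from workcell import manip, imaging, workorder gives the robot as it stands.
- The arm moves only by the tool jog_arm, never from a script. Its argument "deltas" is a list of rows, each an object with "gripper": the opening, from 0 (shut) to 1 (fully open); "offset": the shift along the tool's x, y, z in m, a list of three; "rotation": the turn, a rotation vector about the tool's x, y, z in degrees, a list of three. In form: [{"gripper": gripper, "offset": [tx, ty, tz], "rotation": [ax, ay, az]}, ...]. A call has 1 to 20 rows; each row shifts and turns the commanded pose from where the row before left it, along the tool's axes as they then stand; what a row does not reach is not made up. A row lasts 1/10 s, in which the tool goes at most 50 mm and 8.59 degrees, less where a joint would pass 70% of its speed; a pose out of reach is approached as far as the arm can. A call with a gripper value outside its range is refused whole. The fingers move at their own pace and stop on an object; "newtons" is the grip in N (left out, the last holds). Time passes only in rows, so rows that do not move let the fingers close. It gives the time, the measured TCP pose, the force, the opening and the grip force at its end, in the units of the state.
- manip.get_obs(): the state, without advancing time (a new reading comes with each control period).
- imaging.camera(name): name is "side" or "top" or "wrist"; returns the picture (480x640x3 uint8, blue, green, red); there is no depth.
- imaging.camera_model(name): a dict with "camera_matrix" (3x3 intrinsics, pixels), "world_to_cam" (4x4, takes a point from world to camera coordinates); the wrist camera has in their place "hand_eye" (4x4, takes a point from camera to tool coordinates, whose origin is the TCP and whose axes are the flange's). Camera axes: x right, y up, looking along -z (the intrinsics and any distortion apply to the point x, -y, -z); pixel columns grow to the right and rows downward; lengths in m; the calibration is good to about 2 mm. A picture is of the moment at which its call begins: read the wrist's pose just before it. camera_model takes no time and is no camera call.
- workorder.hand_in(): hands the job in; it is judged then, once.
The state is a dict: "clock": time; "joint_pos": joint angles; "joint_velocities": joint speeds; "tau": joint torques, N m; "position": TCP position; "ee_rot": TCP orientation; "ft_force": force on the tool from outside, world axes, zero at the start; "torque": the same for the moment, N m; "grip_width": opening from 0.0 (shut) to 1.0 (fully open); "grasp_force": force on a finger pad.
Only numpy, scipy, OpenCV 4.12 (cv2) and the standard library are available. Lean on these libraries where they do the work, as an engineer would, in place of code of your own. Each camera call takes 0.05 s, during which the arm holds its last target. There are 200 camera calls.

## Working session

There is one attempt and no reset: what is moved stays moved. The work goes in short steps, Python scripts to look and compute and a tool call to move; the robot and the scene stay as the last step left them, time stands still between calls to the robot, and variables do not carry over. Pictures are saved under pics/ and viewed, at most 10 in all, crops included, and the job is handed in when it is done.

Besides the shell and the picture viewer there is one more tool, called after "Emit:" as name(argument=value, ...) on one line, values as JSON. jog_arm: Moves the arm, as the interface text tells. Its arguments: {"type":"object","properties":{"deltas":{"type":"array","items":{"type":"object","properties":{"gripper":{"type":"number"},"offset":{"type":"array","items":{"type":"number"}},"rotation":{"type":"array","items":{"type":"number"}}}}},"newtons":{"type":"number"}},"required":["deltas"]}

```bash
mkdir -p pics; ls
cat > h.py <<'E'
import numpy as np, cv2
from workcell import manip, imaging, workorder
from scipy.spatial.transform import Rotation as R
def ray(name,u,v,obs=None):
    m=imaging.camera_model(name); K=np.array(m["camera_matrix"])
    d=m.get("distortion",m.get("dist_coeffs"))
    p=cv2.undistortPoints(np.array([[[u,v]]],float),K,None if d is None else np.array(d,float))[0,0]
    c=np.array([p[0],-p[1],-1.0])
    if name=="wrist":
        T=np.array(m["hand_eye"]); W=np.eye(4); W[:3,:3]=R.from_quat(obs["ee_rot"]).as_matrix(); W[:3,3]=obs["position"]
        T=W@T
    else: T=np.linalg.inv(np.array(m["world_to_cam"]))
    return T[:3,3],T[:3,:3]@c
def onz(name,u,v,z,obs=None):
    o,d=ray(name,u,v,obs); return o+d*(z-o[2])/d[2]
def cross(r1,r2):
    A=[];b=[]
    for o,d in (r1,r2):
        d=d/np.linalg.norm(d);P=np.eye(3)-np.outer(d,d);A.append(P);b.append(P@o)
    return np.linalg.lstsq(np.vstack(A),np.hstack(b),rcond=None)[0]
def proj(name,X):
    m=imaging.camera_model(name);T=np.array(m["world_to_cam"]);c=T[:3,:3]@np.array(X)+T[:3,3]
    K=np.array(m["camera_matrix"]);q=K@np.array([c[0],-c[1],-c[2]]);return q[:2]/q[2]
E
python3 - <<'E'
from h import *
print(manip.get_obs())
for n in("top","side","wrist"):
    print(n,imaging.camera_model(n)); cv2.imwrite(f"pics/{n}0.png",imaging.camera(n))
print(manip.finger_overhang)
E
```

```text
pics
{'clock': 0.0, 'joint_pos': array([-1.1525793 ,  0.33286755, -0.06465872,  1.46091493,  0.0216261 ,
        1.3499089 , -0.08847569]), 'joint_velocities': array([-0.00184869, -0.00018772, -0.00156793,  0.00043808,  0.00038125,
       -0.00076422, -0.00065071]), 'tau': array([-1.86927246e-04, -6.25446939e+01,  4.87670582e-02, -3.91613030e+01,
        1.61923125e-02,  9.98746022e-03,  1.07125641e-05]), 'position': array([0.26655849, 0.56491964, 0.24153112]), 'ee_rot': array([ 2.18622626e-01,  9.75809231e-01, -6.93993462e-04, -1.02417022e-04]), 'ft_force': array([0.64431891, 0.03570467, 0.05828662]), 'torque': array([0.05278646, 0.008317  , 0.06278577]), 'grasp_force': 0.0, 'grip_width': 0.9983306972922555}
top {'camera_matrix': array([[598.09866489,   0.        , 328.04365473],
       [  0.        , 598.09866489, 243.30889255],
       [  0.        ,   0.        ,   1.        ]]), 'world_to_cam': array([[ 0.02849129, -0.99947162,  0.01564388, -0.07198556],
       [ 0.998318  ,  0.02924196,  0.05006066, -0.50246661],
       [-0.05049166,  0.01419127,  0.99862365, -1.38340671],
     
[... 336 characters left out ...]
.54360362,  0.83443211, -0.13829725],
       [-0.1059607 ,  0.82786093,  0.55083446, -1.58808443],
       [ 0.        ,  0.        ,  0.        ,  1.        ]])}
wrist {'camera_matrix': array([[379.55632209,   0.        , 320.36726951],
       [  0.        , 379.55632209, 237.70326743],
       [  0.        ,   0.        ,   1.        ]]), 'hand_eye': array([[-1.09764790e-03,  9.55583386e-01,  2.94718827e-01,
         7.60056701e-02],
       [ 9.99999386e-01,  1.09340466e-03,  1.79180604e-04,
        -5.67535707e-06],
       [-1.51024931e-04,  2.94718843e-01, -9.55584000e-01,
        -1.32869862e-01],
       [ 0.00000000e+00,  0.00000000e+00,  0.00000000e+00,
         1.00000000e+00]])}
0.011
```

View pics/top0.png

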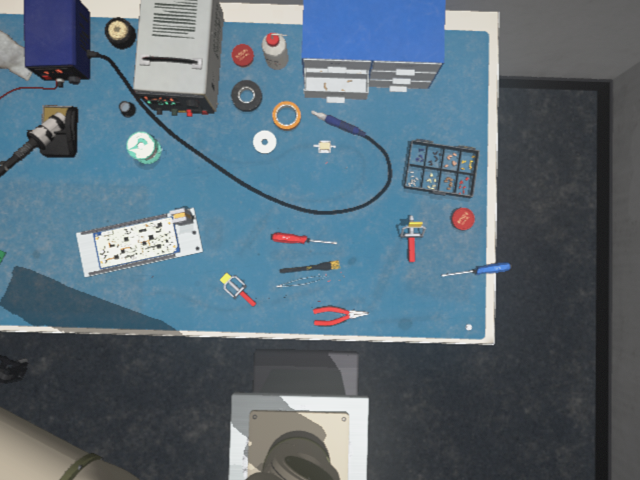

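View pics/side0.png

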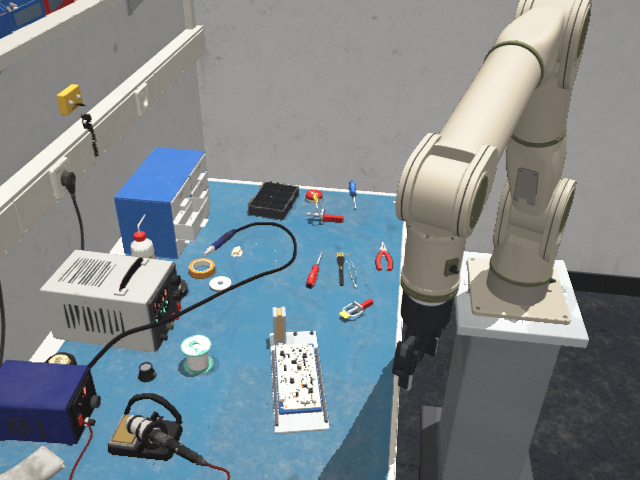

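Pin candidates: A near top (238,289) / side (356,309), and B near top (411,238) / side (325,217). The larger one is meant, and B also has the blue screwdriver to its right. I'll confirm in an enlarged crop.

Run:
```python
from h import *
t=cv2.imread("pics/top0.png");s=cv2.imread("pics/side0.png")
z=lambda im,x,y,w,h,W,H:cv2.resize(im[y:y+h,x:x+w],(W,H),interpolation=cv2.INTER_CUBIC)
a=np.hstack([z(t,210,260,60,50,360,300),z(t,385,205,73,62,440,300)[:, :440]])
b=np.hstack([z(s,330,285,60,50,360,300),z(s,290,180,73,50,440,300)])
cv2.imwrite("pics/crop1.png",np.vstack([a,b]))
# fixture: sides
for n,im,(u0,u1,v0,v1) in(("A",t,(210,270,260,310)),("B",t,(385,458,205,267))):
    hsv=cv2.cvtColor(im,cv2.COLOR_BGR2HSV)[v0:v1,u0:u1]
    m=(((hsv[...,0]<8)|(hsv[...,0]>172))&(hsv[...,1]>130)).astype(np.uint8)
    m[:, 60:]=0
    c=max(cv2.findContours(m,0,2)[0],key=cv2.contourArea); r=cv2.minAreaRect(c)
    bx=cv2.boxPoints(r)+[u0,v0]; P=np.array([onz("top",*q,.0)for q in bx]); print(n,bx.round(1).tolist()); print(P.round(4).tolist())
print(onz("side",327,217,0.02),onz("side",356,310,.02))
```

```text
A [[239.4, 293.7], [242.2, 290.6], [255.4, 302.5], [252.7, 305.6]]
[[0.3809, 0.1465, 0.0], [0.3883, 0.1403, 0.0], [0.3613, 0.1083, 0.0], [0.3539, 0.1146, 0.0]]
B [[408.0, 238.0], [413.3, 237.7], [414.4, 260.9], [409.1, 261.2]]
[[0.5231, -0.246, 0.0], [0.5241, -0.2586, 0.0], [0.4694, -0.2624, 0.0], [0.4684, -0.2498, 0.0]]
[ 0.51495197 -0.23851208  0.02      ] [0.39212441 0.16621322 0.02      ]
```

View pics/crop1.png

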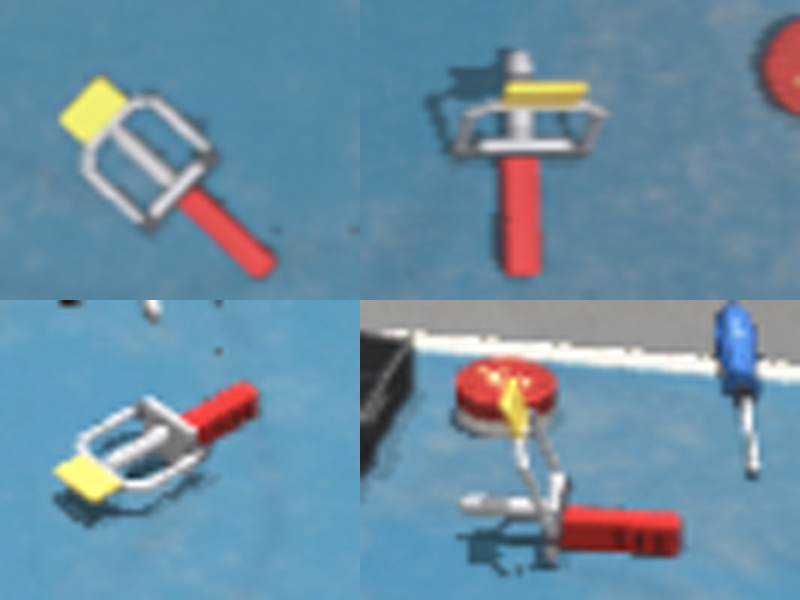

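B fits: its red handle is about 57 mm long (A's is about 42), the ring stands up, and the screwdriver is to its right. Next is a wrist look at the fixture on the way over.

Emit:
jog_arm(deltas=[{"rotation": [0,0,-8.4]},{"rotation": [0,0,-8.4]},{"rotation": [0,0,-8.5]},{"offset": [-0.015,-0.037,-0.006]},{"offset": [-0.015,-0.037,-0.006]},{"offset": [-0.015,-0.037,-0.006]},{"offset": [-0.015,-0.037,-0.006]},{"offset": [-0.015,-0.037,-0.006]},{"offset": [-0.015,-0.037,-0.006]},{"offset": [-0.015,-0.037,-0.006]},{"offset": [-0.015,-0.037,-0.006]},{"offset": [-0.015,-0.037,-0.006]},{"offset": [-0.015,-0.037,-0.006]},{"offset": [0,0,0]},{"offset": [0,0,0]}])

```text
schema error: expected keys gripper, offset, rotation
```

Run:
```python
from h import *
import pickle
o=manip.get_obs(); im=imaging.camera("wrist"); cv2.imwrite("pics/w1.png",im); pickle.dump(o,open("w1.pkl","wb"))
print(o["position"],o["ee_rot"],o["joint_pos"].round(2),o["clock"])
```

```text
[0.26655752 0.56499711 0.24170674] [ 2.18615760e-01  9.75810868e-01 -5.40201128e-04 -9.20719180e-05] [-1.15  0.33 -0.06  1.46  0.02  1.35 -0.09] 0.15
```

View pics/w1.png

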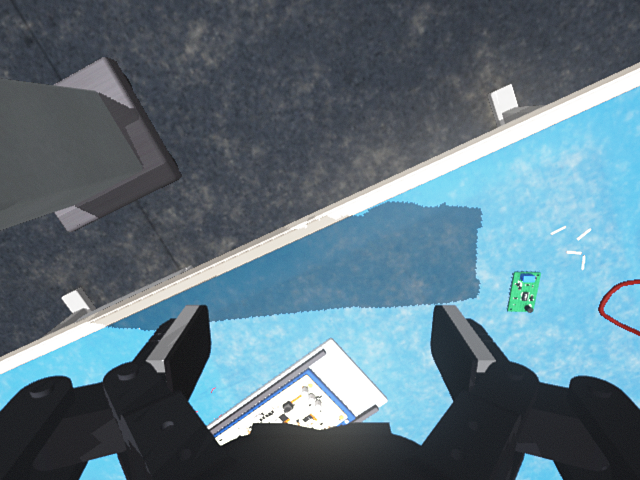

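Emit:
jog_arm(deltas=[{"gripper": 1,"offset": [-0.041,-0.0155,0],"rotation": [0,0,0]},{"gripper": 1,"offset": [-0.041,-0.0155,0],"rotation": [0,0,0]},{"gripper": 1,"offset": [-0.041,-0.0155,0],"rotation": [0,0,0]},{"gripper": 1,"offset": [-0.041,-0.0155,0],"rotation": [0,0,0]},{"gripper": 1,"offset": [-0.041,-0.0155,0],"rotation": [0,0,0]},{"gripper": 1,"offset": [-0.041,-0.0155,0],"rotation": [0,0,0]},{"gripper": 1,"offset": [-0.041,-0.0155,0],"rotation": [0,0,0]},{"gripper": 1,"offset": [-0.041,-0.0155,0],"rotation": [0,0,0]},{"gripper": 1,"offset": [-0.041,-0.0155,0],"rotation": [0,0,0]},{"gripper": 1,"offset": [-0.041,-0.0155,0],"rotation": [0,0,0]}])

```text
clock: 1.2
position: [0.5723, 0.2487, 0.2423]
ee_rot: [0.219, 0.976, 0.0, 0.0]
ft_force: [0.1, -0.3, 0.8]
grip_width: 1.0
grasp_force: 0.0
```

Emit:
jog_arm(deltas=[{"gripper": 1,"offset": [0,0,0],"rotation": [0,0,8.3]},{"gripper": 1,"offset": [0,0,0],"rotation": [0,0,8.3]},{"gripper": 1,"offset": [0,0,0],"rotation": [0,0,8.3]},{"gripper": 1,"offset": [0,0,0],"rotation": [0,0,8.3]},{"gripper": 1,"offset": [0,0,0],"rotation": [0,0,8.3]},{"gripper": 1,"offset": [0,0,0],"rotation": [0,0,8.3]},{"gripper": 1,"offset": [0,0,0],"rotation": [0,0,8.3]},{"gripper": 1,"offset": [0,0,0],"rotation": [0,0,8.3]},{"gripper": 1,"offset": [0,0,0],"rotation": [0,0,8.3]},{"gripper": 1,"offset": [0,0,0],"rotation": [0,0,8.3]},{"gripper": 1,"offset": [0,0,0],"rotation": [0,0,8.3]},{"gripper": 1,"offset": [0,0,0],"rotation": [0,0,8.3]},{"gripper": 1,"offset": [0,0,0],"rotation": [0,0,8.3]},{"gripper": 1,"offset": [0,0,0],"rotation": [0,0,8.3]},{"gripper": 1,"offset": [0,0,0],"rotation": [0,0,8.3]},{"gripper": 1,"offset": [0,0,0],"rotation": [0,0,8.3]},{"gripper": 1,"offset": [0,0,0],"rotation": [0,0,8.3]},{"gripper": 1,"offset": [0,0,0],"rotation": [0,0,0]},{"gripper": 1,"offset": [0,0,0],"rotation": [0,0,0]}])

```text
clock: 3.1
position: [0.5712, 0.2503, 0.2422]
ee_rot: [0.993, 0.121, -0.0, 0.0]
ft_force: [0.1, 0.2, -0.1]
grip_width: 1.0
grasp_force: 0.0
```

Run:
```python
from h import *
import pickle
o=manip.get_obs(); im=imaging.camera("wrist"); cv2.imwrite("pics/w2.png",im); pickle.dump(o,open("w2.pkl","wb"))
print(o["position"],R.from_quat(o["ee_rot"]).as_matrix().round(3),o["joint_pos"].round(2),o["clock"])
```

```text
[0.5712143  0.25025167 0.24215892] [[ 0.971  0.24  -0.   ]
 [ 0.24  -0.971 -0.   ]
 [-0.     0.    -1.   ]] [-0.9   0.35  0.54  1.49 -0.18  1.35 -1.68] 3.1
```

View pics/w2.png

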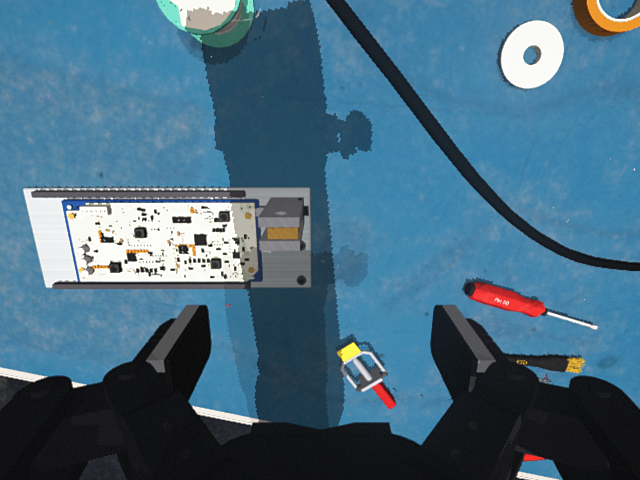

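The fixture shows the base's right edge at column 310, rows 188 to 288. The post is near (262–307, 198–250), with the brass tongue at about (283,234).

Run:
```python
from h import *
import pickle
o=pickle.load(open("w2.pkl","rb")); im=cv2.imread("pics/w2.png")
cv2.imwrite("pics/crop2.png",cv2.resize(im[175:305,235:325],None,fx=6,fy=4.6,interpolation=cv2.INTER_CUBIC)[:600])
hsv=cv2.cvtColor(im,cv2.COLOR_BGR2HSV)
m=((hsv[...,1]<70)|(hsv[...,0]<85)|(hsv[...,0]>125))
g=hsv[...,1].astype(float)
# base outer edges: bottom edge per column, right edge per row, by saturation step
def step(line,lo,hi):
    d=np.abs(np.diff(cv2.GaussianBlur(line.reshape(-1,1),(1,5),0).ravel())); return lo+np.argmax(d[lo:hi])-lo+0.5
bot=[(c,step(g[:,c],280,296)) for c in range(60,300,8)]
top=[(c,step(g[:,c],180,194)) for c in range(40,300,8)]
rt=[(step(g[r,:],303,317),r) for r in list(range(195,225,4))+list(range(245,284,4))]
def fit(P,z):
    W=np.array([onz("wrist",u,v,z,o)[:2] for u,v in P]); 
    vx,vy,x,y=cv2.fitLine(W.astype(np.float32),cv2.DIST_HUBER,0,.001,.001).ravel(); 
    n=np.array([-vy,vx]); r=np.abs((W-[x,y])@n); return np.array([x,y]),np.array([vx,vy]),r.mean()
for n,P in(("bot",bot),("top",top),("rt",rt)):
    p,d,r=fit(P,.008); print(n,np.degrees(np.arctan2(d[1],d[0])).round(2),p.round(4),r.round(4))
```

```text
bot -76.05 [0.7001 0.4207] 0.0003
top -76.09 [0.7067 0.3997] 0.0002
rt 0.11 [0.4626 0.5493] 0.0
```

View pics/crop2.png

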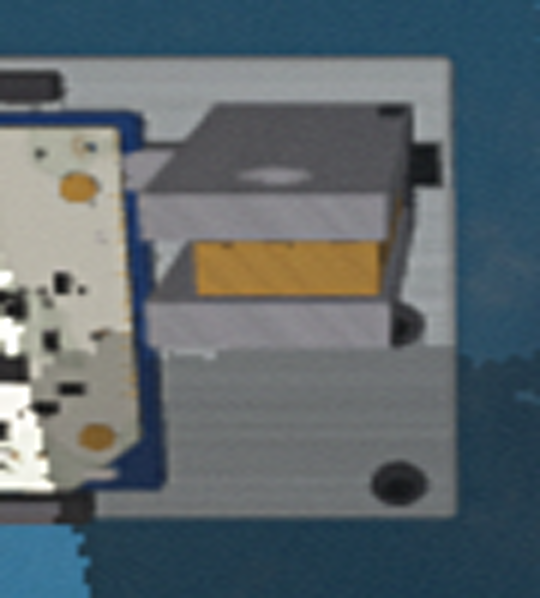

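Run:
```python
from h import *
import pickle
o=pickle.load(open("w2.pkl","rb")); im=cv2.imread("pics/w2.png")
g=cv2.cvtColor(im,cv2.COLOR_BGR2HSV)[...,1].astype(float)
gr=cv2.cvtColor(im,cv2.COLOR_BGR2GRAY).astype(float)
def step(line,lo,hi):
    d=np.abs(np.diff(line))[lo:hi]; w=d**2; return lo+.5+(w*np.arange(len(d))).sum()/w.sum()
sets={"bot":[(c,step(g[:,c],282,296)) for c in range(60,300,8)],
"top":[(c,step(g[:,c],180,192)) for c in range(150,300,8)],
"rt":[(step(g[r,:],304,316),r) for r in list(range(195,225,4))+list(range(245,284,4))]}
L={}
for n,P in sets.items():
    W=np.array([onz("wrist",u,v,.008,o)[:2] for u,v in P],np.float32)
    vx,vy,x,y=cv2.fitLine(W,cv2.DIST_HUBER,0,.001,.001).ravel(); L[n]=(np.array([x,y]),np.array([vx,vy])); print(n,np.degrees(np.arctan2(vy,vx)).round(2),W[0],W[-1])
th=np.arctan2(L["bot"][1][1],L["bot"][1][0])+np.pi/2
ex=np.array([np.cos(th),np.sin(th)]);ey=np.array([-ex[1],ex[0]])
xb=L["bot"][0]@ex; xt=L["top"][0]@ex; yr=L["rt"][0]@ey
print("yaw",np.degrees(th),"width",xt-xb)
cx=(xb+.070+xt-.036)/2; cy=yr+.038
O=ex*cx+ey*cy; print("fixture origin",O,xb+.07,xt-.036)
f=lambda u,v,z=.089:((onz("wrist",u,v,z,o)[:2]-O)@np.array([ex,ey]).T*1000).round(1)
print([f(*p) for p in((260,250.4),(300.5,250.4),(258.3,217),(299.7,217))])
for r in (243,246,248,220,223): print(r,gr[r,254:264].astype(int),gr[r,294:306].astype(int))
np.savez("fix.npz",th=th,O=O)
# pin by top cam, z .02
for p in((408,238),(413.3,237.7),(414.4,260.9),(409.1,261.2)):print(onz("top",*p,.02).round(4))
```

```text
bot -76.09 [0.41283593 0.49525073] [0.47295043 0.2575275 ]
top -76.11 [0.54410464 0.41480133] [0.5779603 0.2789559]
rt 13.73 [0.5735069  0.26160944] [0.48478404 0.24001138]
yaw 13.912842 width 0.107500434
fixture origin [0.5368449  0.29184806] 0.5905187 0.59201914
[array([-0.9,  0.1]), array([ -0.9, -32.2]), array([26.6,  0.1]), array([ 26.5, -32. ])]
243 [182 184 151  53  56 114 138 138 136 131] [133 134 134 137 138 133  68  54  55  52  63 111]
246 [183 189 175  62  57  99 134 134 131 132] [136 132 131 134 136 131  57  26  28  49  50  85]
248 [139 137 131  60  56  98 135 135 134 131] [137 137 134 130 138 128  51  37  49  57  74 118]
220 [177 112  50  66 123 135 139 138 132 132] [131 135 137 136 136 102  69  66  72  60 121 156]
223 [180 131  51  61 116 137 135 133 134 134] [133 130 134 134 133  98  65  78  72  62 123 153]
[ 0.5218 -0.2432  0.02  ]
[ 0.5229 -0.2555  0.02  ]
[ 0.4689 -0.2593  0.02  ]
[ 0.4679 -0.2469  0.02  ]
```

Emit:
jog_arm(deltas=[{"gripper": 1,"offset": [-0.0189,0.0424,0.0055],"rotation": [0,0,0]},{"gripper": 1,"offset": [-0.0189,0.0424,0.0055],"rotation": [0,0,0]},{"gripper": 1,"offset": [-0.0189,0.0424,0.0055],"rotation": [0,0,0]},{"gripper": 1,"offset": [-0.0189,0.0424,0.0055],"rotation": [0,0,0]},{"gripper": 1,"offset": [-0.0189,0.0424,0.0055],"rotation": [0,0,0]},{"gripper": 1,"offset": [-0.0189,0.0424,0.0055],"rotation": [0,0,0]},{"gripper": 1,"offset": [-0.0189,0.0424,0.0055],"rotation": [0,0,0]},{"gripper": 1,"offset": [-0.0189,0.0424,0.0055],"rotation": [0,0,0]},{"gripper": 1,"offset": [-0.0189,0.0424,0.0055],"rotation": [0,0,0]},{"gripper": 1,"offset": [-0.0189,0.0424,0.0055],"rotation": [0,0,0]},{"gripper": 1,"offset": [-0.0189,0.0424,0.0055],"rotation": [0,0,0]},{"gripper": 1,"offset": [0,0,0],"rotation": [0,0,5]},{"gripper": 1,"offset": [0,0,0],"rotation": [0,0,5]},{"gripper": 1,"offset": [0,0,0],"rotation": [0,0,0]},{"gripper": 1,"offset": [0,0,0],"rotation": [0,0,0]}])

```text
clock: 4.65
position: [0.4794, -0.2519, 0.1818]
ee_rot: [0.999, 0.034, 0.0, -0.0]
ft_force: [-0.1, 0.4, -0.6]
grip_width: 0.999
grasp_force: 0.0
```

Run:
```python
from h import *
import pickle
o=manip.get_obs(); im=imaging.camera("wrist"); cv2.imwrite("pics/w3.png",im); pickle.dump(o,open("w3.pkl","wb"))
print(o["position"],R.from_quat(o["ee_rot"]).as_matrix().round(3)[:2,:2],o["joint_pos"].round(2))
hsv=cv2.cvtColor(im,cv2.COLOR_BGR2HSV)
m=(((hsv[...,0]<8)|(hsv[...,0]>172))&(hsv[...,1]>130)&(hsv[...,2]>60)).astype(np.uint8)
for c in cv2.findContours(m,0,2)[0]:
    if cv2.contourArea(c)<200: continue
    r=cv2.minAreaRect(c); bx=cv2.boxPoints(r); print(bx.round(1).tolist()); print(np.array([onz("wrist",*q,.02,o)[:2] for q in bx]).round(4).tolist())
```

```text
[ 0.47943259 -0.25186494  0.18177982] [[ 0.998  0.068]
 [ 0.068 -0.998]] [-0.35  0.25  0.87  1.8  -0.2   1.19 -0.92]
[[69.4000015258789, 356.20001220703125], [137.0, 352.8999938964844], [137.89999389648438, 370.5], [70.30000305175781, 373.8999938964844]]
[[0.3364, -0.0345], [0.344, -0.0955], [0.3253, -0.0949], [0.3175, -0.0329]]
[[61.79999923706055, 344.8999938964844], [62.099998474121094, 330.70001220703125], [149.10000610351562, 333.0], [148.8000030517578, 347.20001220703125]]
[[0.3478, -0.0292], [0.3623, -0.0315], [0.3651, -0.1077], [0.3506, -0.1064]]
[[309.79998779296875, 230.6999969482422], [311.70001220703125, 160.0], [329.29998779296875, 160.5], [327.29998779296875, 231.1999969482422]]
[[0.4684, -0.2435], [0.5247, -0.2417], [0.5252, -0.2551], [0.4689, -0.2577]]
[[452.0, 68.0], [525.0, 68.0], [525.0, 142.0], [452.0, 142.0]]
[[0.5959, -0.3377], [0.5994, -0.3896], [0.5488, -0.4012], [0.5451, -0.3463]]
```

View pics/w3.png

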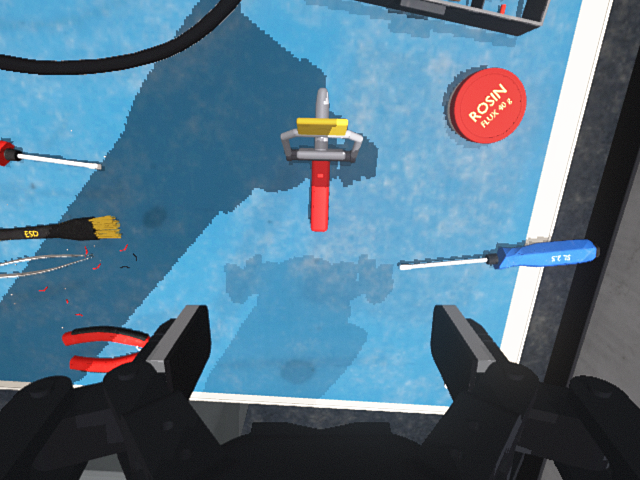

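The larger pin is centred: the handle runs from (319,231) back to (320,160), with the yellow tab at (322,127). The screwdriver and the tin are clear of it. I'm grasping now.

Emit:
jog_arm(deltas=[{"gripper": 0.5,"offset": [0.0073,-0.0015,0],"rotation": [0,0,1.6]},{"gripper": 0.5,"offset": [0,0,0.03],"rotation": [0,0,0]},{"gripper": 0.5,"offset": [0,0,0.03],"rotation": [0,0,0]},{"gripper": 0.5,"offset": [0,0,0.03],"rotation": [0,0,0]},{"gripper": 0.5,"offset": [0,0,0.03],"rotation": [0,0,0]},{"gripper": 0.5,"offset": [0,0,0.02],"rotation": [0,0,0]},{"gripper": 0.5,"offset": [0,0,0.015],"rotation": [0,0,0]},{"gripper": 0.5,"offset": [0,0,0.008],"rotation": [0,0,0]},{"gripper": 0.5,"offset": [0,0,0.005],"rotation": [0,0,0]},{"gripper": 0.5,"offset": [0,0,0],"rotation": [0,0,0]},{"gripper": 0.5,"offset": [0,0,0],"rotation": [0,0,0]}], newtons=40)

```text
clock: 5.8
position: [0.4871, -0.2503, 0.0145]
ee_rot: [1.0, 0.018, 0.001, 0.0]
ft_force: [-0.1, -0.6, 0.6]
grip_width: 0.5
grasp_force: 0.0
```

Emit:
jog_arm(deltas=[{"gripper": 0,"offset": [0,0,0],"rotation": [0,0,0]},{"gripper": 0,"offset": [0,0,0],"rotation": [0,0,0]},{"gripper": 0,"offset": [0,0,0],"rotation": [0,0,0]},{"gripper": 0,"offset": [0,0,0],"rotation": [0,0,0]},{"gripper": 0,"offset": [0,0,0],"rotation": [0,0,0]},{"gripper": 0,"offset": [0,0,0],"rotation": [0,0,0]},{"gripper": 0,"offset": [0,0,0],"rotation": [0,0,0]},{"gripper": 0,"offset": [0,0,0],"rotation": [0,0,0]}], newtons=60)

```text
clock: 6.6
position: [0.487, -0.2502, 0.0145]
ee_rot: [1.0, 0.018, 0.001, -0.0]
ft_force: [-0.1, 0.8, 6.2]
grip_width: 0.147
grasp_force: 58.9
```

Emit:
jog_arm(deltas=[{"gripper": 0,"offset": [0,0,-0.01],"rotation": [0,0,0]},{"gripper": 0,"offset": [0,0,-0.025],"rotation": [0,0,0]},{"gripper": 0,"offset": [0,0,-0.03],"rotation": [0,0,0]},{"gripper": 0,"offset": [0,0,-0.03],"rotation": [0,0,0]},{"gripper": 0,"offset": [0,0,-0.02],"rotation": [0,0,0]},{"gripper": 0,"offset": [0,0,-0.01],"rotation": [0,0,0]},{"gripper": 0,"offset": [0,0,0],"rotation": [0,0,0]}])

```text
clock: 7.3
position: [0.487, -0.2503, 0.1399]
ee_rot: [1.0, 0.018, 0.001, -0.0]
ft_force: [0.7, -0.0, -2.2]
grip_width: 0.146
grasp_force: 58.8
```

Emit:
jog_arm(deltas=[{"gripper": 0,"offset": [-0.0012,-0.0193,0],"rotation": [0,0,0]},{"gripper": 0,"offset": [-0.0025,-0.0387,0],"rotation": [0,0,0]},{"gripper": 0,"offset": [-0.0025,-0.0387,0],"rotation": [0,0,0]},{"gripper": 0,"offset": [-0.0025,-0.0387,0],"rotation": [0,0,0]},{"gripper": 0,"offset": [-0.0025,-0.0387,0],"rotation": [0,0,0]},{"gripper": 0,"offset": [-0.0025,-0.0387,0],"rotation": [0,0,0]},{"gripper": 0,"offset": [-0.0025,-0.0387,0],"rotation": [0,0,0]},{"gripper": 0,"offset": [-0.0025,-0.0387,0],"rotation": [0,0,0]},{"gripper": 0,"offset": [-0.0025,-0.0387,0],"rotation": [0,0,0]},{"gripper": 0,"offset": [-0.0025,-0.0387,0],"rotation": [0,0,0]},{"gripper": 0,"offset": [-0.0025,-0.0387,0],"rotation": [0,0,0]},{"gripper": 0,"offset": [-0.0025,-0.0387,0],"rotation": [0,0,0]},{"gripper": 0,"offset": [-0.0025,-0.0387,0],"rotation": [0,0,0]},{"gripper": 0,"offset": [-0.0012,-0.0193,0],"rotation": [0,0,0]},{"gripper": 0,"offset": [0,0,0],"rotation": [0,0,-6]},{"gripper": 0,"offset": [0,0,0],"rotation": [0,0,-5.8]},{"gripper": 0,"offset": [0,0,0],"rotation": [0,0,0]},{"gripper": 0,"offset": [0,0,0],"rotation": [0,0,0]}])

```text
clock: 9.1
position: [0.436, 0.2507, 0.1381]
ee_rot: [0.993, 0.119, -0.0, 0.0]
ft_force: [0.4, -0.5, -2.0]
grip_width: 0.147
grasp_force: 59.0
```

Run:
```python
from h import *
import pickle
o=manip.get_obs(); im=imaging.camera("wrist"); cv2.imwrite("pics/w4.png",im); pickle.dump(o,open("w4.pkl","wb"))
print(o["position"],R.from_quat(o["ee_rot"]).as_matrix().round(4),o["joint_pos"].round(2),o["ft_force"])
cv2.imwrite("pics/side4.png",imaging.camera("side"))
```

```text
[0.43600998 0.25067106 0.13814892] [[ 9.718e-01  2.357e-01 -9.000e-04]
 [ 2.357e-01 -9.718e-01 -8.000e-04]
 [-1.100e-03  6.000e-04 -1.000e+00]] [-1.06  0.16  0.49  1.93 -0.08  1.08 -1.87] [ 0.3798705  -0.50125273 -2.03526545]
```

View pics/w4.png

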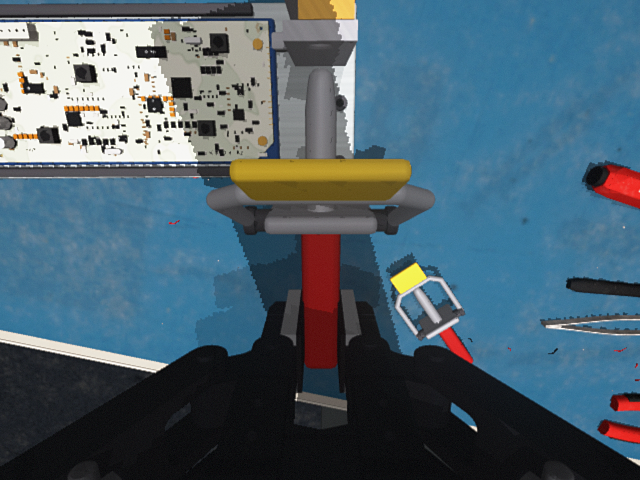

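The pin is held straight along column 320, with the post ahead at columns 281–358. I'm descending to hole height.

Emit:
jog_arm(deltas=[{"gripper": 0,"offset": [0,0,0.02],"rotation": [0,0,0]},{"gripper": 0,"offset": [0,0,0.025],"rotation": [0,0,0]},{"gripper": 0,"offset": [0,0,0.015],"rotation": [0,0,0]},{"gripper": 0,"offset": [0,0,0.0085],"rotation": [0,0,0]},{"gripper": 0,"offset": [0,0,0],"rotation": [0,0,0]},{"gripper": 0,"offset": [0,0,0],"rotation": [0,0,0]}])

```text
clock: 9.8
position: [0.4366, 0.2515, 0.0709]
ee_rot: [0.993, 0.12, 0.0, -0.0]
ft_force: [-0.3, -0.3, -2.4]
grip_width: 0.147
grasp_force: 58.9
```

Run:
```python
from h import *
import pickle
o=manip.get_obs(); im=imaging.camera("wrist"); cv2.imwrite("pics/w5.png",im); pickle.dump(o,open("w5.pkl","wb"))
print(o["position"],o["ft_force"])
g=cv2.cvtColor(im,cv2.COLOR_BGR2GRAY)
for r in range(5,60,8): print(r,g[r,262:300:1].tolist() if r<20 else '', np.flatnonzero(np.abs(np.diff(g[r,240:400].astype(int)))>25)+240)
a=im[0:200,220:420]; cv2.imwrite("pics/crop5.png",cv2.resize(a,(600,600),interpolation=cv2.INTER_CUBIC))
```

```text
[0.43656042 0.25150753 0.07089162] [-0.29030762 -0.30454028 -2.41883697]
5 [125, 123, 127, 125, 129, 125, 85, 53, 53, 57, 54, 58, 56, 56, 55, 56, 58, 57, 57, 56, 57, 57, 54, 55, 56, 56, 56, 59, 57, 56, 57, 56, 57, 57, 55, 55, 54, 54] [250 254 267 268]
13 [126, 125, 126, 124, 125, 126, 124, 125, 125, 115, 59, 53, 55, 56, 55, 55, 57, 55, 56, 54, 57, 56, 59, 56, 55, 57, 54, 56, 58, 57, 58, 55, 59, 57, 53, 55, 57, 55] [242 243 250 251 254 271]
21  [241 242 251 254 255 271]
29  [251 252 261 268 365 366 369 370]
37  [251 252 261 262 282 361 362 368 369]
45  [245 252 262 264 273 357 358 368 369]
53  [252 253 262 263 280 344 346 368 369]
```

View pics/crop5.png

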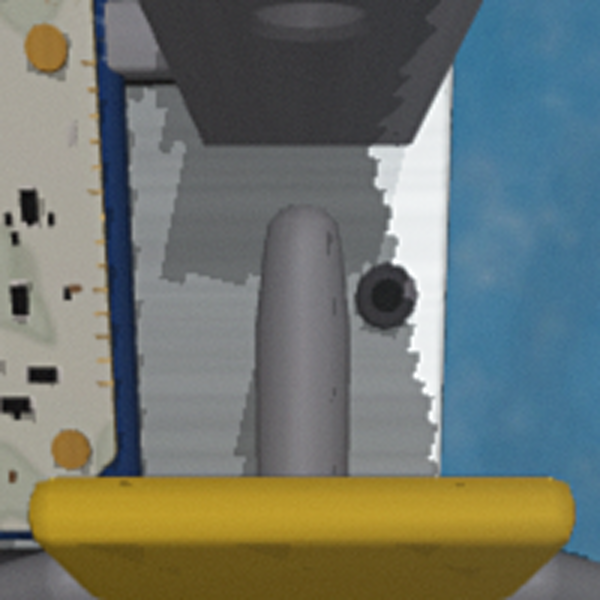

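The hole shows in the post's near face at crop (310,18), and the pin axis is at crop column 303. Correct by +0.7 mm in tool y and 1.4 mm down, then feel forward.

Emit:
jog_arm(deltas=[{"gripper": 0,"offset": [0,0.0007,0.0014],"rotation": [0,0,0]},{"gripper": 0,"offset": [0.004,0,0],"rotation": [0,0,0]},{"gripper": 0,"offset": [0.004,0,0],"rotation": [0,0,0]},{"gripper": 0,"offset": [0.003,0,0],"rotation": [0,0,0]},{"gripper": 0,"offset": [0.002,0,0],"rotation": [0,0,0]},{"gripper": 0,"offset": [0.002,0,0],"rotation": [0,0,0]},{"gripper": 0,"offset": [0.002,0,0],"rotation": [0,0,0]},{"gripper": 0,"offset": [0.002,0,0],"rotation": [0,0,0]},{"gripper": 0,"offset": [0,0,0],"rotation": [0,0,0]},{"gripper": 0,"offset": [0,0,0],"rotation": [0,0,0]}])

```text
clock: 10.85
position: [0.4548, 0.2553, 0.0689]
ee_rot: [0.993, 0.121, -0.0, -0.0]
ft_force: [-0.4, -0.2, -3.0]
grip_width: 0.148
grasp_force: 58.9
```

Emit:
jog_arm(deltas=[{"gripper": 0,"offset": [0.002,0,0],"rotation": [0,0,0]},{"gripper": 0,"offset": [0.002,0,0],"rotation": [0,0,0]},{"gripper": 0,"offset": [0.002,0,0],"rotation": [0,0,0]},{"gripper": 0,"offset": [0,0,0],"rotation": [0,0,0]}])

```text
clock: 11.25
position: [0.4609, 0.2567, 0.0689]
ee_rot: [0.993, 0.121, 0.0, -0.0]
ft_force: [-0.5, -0.3, -2.6]
grip_width: 0.145
grasp_force: 58.9
```

Emit:
jog_arm(deltas=[{"gripper": 0,"offset": [0.002,0,0],"rotation": [0,0,0]},{"gripper": 0,"offset": [0.002,0,0],"rotation": [0,0,0]},{"gripper": 0,"offset": [0,0,0],"rotation": [0,0,0]}])

```text
clock: 11.55
position: [0.4649, 0.2575, 0.0689]
ee_rot: [0.993, 0.12, 0.0, 0.0]
ft_force: [0.4, -0.0, -2.3]
grip_width: 0.145
grasp_force: 59.0
```

Run:
```python
from h import *
o=manip.get_obs(); im=imaging.camera("wrist"); print(o["position"],o["ft_force"],o["torque"])
a=im[0:200,220:420]; cv2.imwrite("pics/crop6.png",cv2.resize(a,(600,600),interpolation=cv2.INTER_CUBIC))
```

```text
[0.46486302 0.25747807 0.06893074] [ 0.38992621 -0.02861839 -2.2533432 ] [-0.15828602 -0.05014013 -0.06927259]
```

Emit:
jog_arm(deltas=[{"gripper": 0,"offset": [0.002,0,0],"rotation": [0,0,0]},{"gripper": 0,"offset": [0.002,0,0],"rotation": [0,0,0]},{"gripper": 0,"offset": [0,0,0],"rotation": [0,0,0]}])

```text
clock: 11.9
position: [0.4687, 0.2584, 0.0689]
ee_rot: [0.993, 0.12, 0.0, 0.0]
ft_force: [-0.1, -3.2, -0.9]
grip_width: 0.148
grasp_force: 59.2
```

Emit:
jog_arm(deltas=[{"gripper": 0,"offset": [0.002,0,0],"rotation": [0,0,0]},{"gripper": 0,"offset": [0.002,0,0],"rotation": [0,0,0]},{"gripper": 0,"offset": [0,0,0],"rotation": [0,0,0]}])

```text
clock: 12.2
position: [0.4725, 0.2594, 0.0689]
ee_rot: [0.993, 0.12, 0.0, 0.0]
ft_force: [-1.3, -2.7, -0.2]
grip_width: 0.145
grasp_force: 59.3
```

Emit:
jog_arm(deltas=[{"gripper": 0,"offset": [0.002,0,0],"rotation": [0,0,0]},{"gripper": 0,"offset": [0.002,0,0],"rotation": [0,0,0]},{"gripper": 0,"offset": [0,0,0],"rotation": [0,0,0]}])

```text
clock: 12.5
position: [0.4768, 0.2604, 0.069]
ee_rot: [0.993, 0.12, 0.0, -0.0]
ft_force: [1.1, -3.4, -1.7]
grip_width: 0.147
grasp_force: 59.2
```

Emit:
jog_arm(deltas=[{"gripper": 0,"offset": [0.002,0,0],"rotation": [0,0,0]},{"gripper": 0,"offset": [0.002,0,0],"rotation": [0,0,0]},{"gripper": 0,"offset": [0.001,0,0],"rotation": [0,0,0]},{"gripper": 0,"offset": [0,0,0],"rotation": [0,0,0]}])

```text
clock: 12.9
position: [0.4813, 0.2617, 0.069]
ee_rot: [0.993, 0.12, 0.0, -0.0]
ft_force: [-0.2, -4.7, -1.0]
grip_width: 0.149
grasp_force: 59.3
```

Emit:
jog_arm(deltas=[{"gripper": 0,"offset": [0.002,0,0],"rotation": [0,0,0]},{"gripper": 0,"offset": [0.002,0,0],"rotation": [0,0,0]},{"gripper": 0,"offset": [0.001,0,0],"rotation": [0,0,0]},{"gripper": 0,"offset": [0,0,0],"rotation": [0,0,0]}])

```text
clock: 13.3
position: [0.4862, 0.263, 0.069]
ee_rot: [0.993, 0.121, 0.0, -0.0]
ft_force: [-0.4, -4.2, -0.8]
grip_width: 0.147
grasp_force: 59.2
```

Emit:
jog_arm(deltas=[{"gripper": 0,"offset": [0.002,0,0],"rotation": [0,0,0]},{"gripper": 0,"offset": [0.001,0,0],"rotation": [0,0,0]},{"gripper": 0,"offset": [0.001,0,0],"rotation": [0,0,0]},{"gripper": 0,"offset": [0,0,0],"rotation": [0,0,0]}])

```text
clock: 13.7
position: [0.49, 0.2639, 0.0689]
ee_rot: [0.993, 0.12, 0.0, -0.0]
ft_force: [0.0, -4.4, 0.4]
grip_width: 0.146
grasp_force: 59.3
```

Emit:
jog_arm(deltas=[{"gripper": 0,"offset": [0.001,0,0],"rotation": [0,0,0]},{"gripper": 0,"offset": [0.001,0,0],"rotation": [0,0,0]},{"gripper": 0,"offset": [0,0,0],"rotation": [0,0,0]}])

```text
clock: 14.0
position: [0.4918, 0.2644, 0.0689]
ee_rot: [0.993, 0.121, 0.0, -0.0]
ft_force: [-0.7, -3.6, -0.6]
grip_width: 0.148
grasp_force: 59.3
```

Emit:
jog_arm(deltas=[{"gripper": 0,"offset": [0.001,0,0],"rotation": [0,0,0]},{"gripper": 0,"offset": [0.001,0,0],"rotation": [0,0,0]},{"gripper": 0,"offset": [0,0,0],"rotation": [0,0,0]}])

```text
clock: 14.3
position: [0.4938, 0.2649, 0.0689]
ee_rot: [0.993, 0.121, 0.0, -0.0]
ft_force: [-0.8, -5.2, -0.7]
grip_width: 0.148
grasp_force: 59.3
```

Run:
```python
from h import *
o=manip.get_obs(); im=imaging.camera("wrist"); print(o["position"],o["ft_force"],o["torque"])
a=im[0:300,200:440]; cv2.imwrite("pics/crop7.png",cv2.resize(a,(480,600),interpolation=cv2.INTER_CUBIC))
```

```text
[0.49383098 0.26487356 0.06894809] [-0.7971547  -5.1694298  -0.74334138] [-0.86641088 -0.00830392 -0.28040537]
```

View pics/crop7.png

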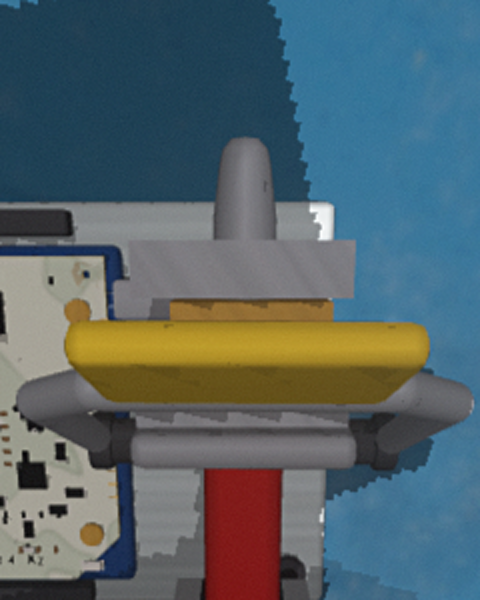

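The pin is through, with the tip showing beyond the post at crop (245,150). The shoulder is still slightly short of the post, so I'm seating it by force.

Emit:
jog_arm(deltas=[{"gripper": 0,"offset": [0.001,0,0],"rotation": [0,0,0]},{"gripper": 0,"offset": [0.0005,0,0],"rotation": [0,0,0]},{"gripper": 0,"offset": [0,0,0],"rotation": [0,0,0]}])

```text
clock: 14.65
position: [0.4952, 0.2652, 0.0689]
ee_rot: [0.993, 0.121, 0.0, -0.0]
ft_force: [-1.0, -4.2, -0.6]
grip_width: 0.143
grasp_force: 59.3
```

Emit:
jog_arm(deltas=[{"gripper": 0,"offset": [0.0005,0,0],"rotation": [0,0,0]},{"gripper": 0,"offset": [0.0005,0,0],"rotation": [0,0,0]},{"gripper": 0,"offset": [0,0,0],"rotation": [0,0,0]}])

```text
clock: 14.95
position: [0.4956, 0.2653, 0.0688]
ee_rot: [0.993, 0.121, -0.001, 0.0]
ft_force: [-4.6, -5.4, 2.5]
grip_width: 0.145
grasp_force: 59.6
```

Emit:
jog_arm(deltas=[{"gripper": 0,"offset": [0.0005,0,0],"rotation": [0,0,0]},{"gripper": 0,"offset": [0.0005,0,0],"rotation": [0,0,0]},{"gripper": 0,"offset": [0,0,0],"rotation": [0,0,0]}])

```text
clock: 15.25
position: [0.4957, 0.2652, 0.0686]
ee_rot: [0.993, 0.121, -0.002, 0.0]
ft_force: [-8.4, -7.4, 4.5]
grip_width: 0.139
grasp_force: 60.0
```

Emit:
jog_arm(deltas=[{"gripper": 0,"offset": [0.0005,0,0],"rotation": [0,0,0]},{"gripper": 0,"offset": [0,0,0],"rotation": [0,0,0]}])

```text
clock: 15.45
position: [0.4957, 0.2652, 0.0685]
ee_rot: [0.993, 0.121, -0.002, 0.0]
ft_force: [-10.1, -7.8, 7.3]
grip_width: 0.146
grasp_force: 60.3
```

Run:
```python
from h import *
o=manip.get_obs(); im=imaging.camera("wrist"); cv2.imwrite("pics/w8.png",im); print(o["position"],o["ft_force"],R.from_quat(o["ee_rot"]).as_matrix().round(4).tolist())
f=np.load("fix.npz");th=f["th"];ex=np.array([np.cos(th),np.sin(th)]);H=np.array([.5399,.2766])
g=cv2.cvtColor(im,cv2.COLOR_BGR2GRAY).astype(int)
c=320
prof=g[40:260,318:326].mean(1); d=np.diff(prof); k=np.flatnonzero(np.abs(d)>8)
print([(int(i+40),int(prof[i]),int(prof[i+1])) for i in k])
for z in (.075,.089,.077,.087):
    for r in (50,60,70,80,100,120,150,160): print(z,r,round(float((onz("wrist",322,r,z,o)[:2]-H)@ex*1000),1),end=" | ")
    print()
```

```text
[0.49570392 0.26524264 0.06854392] [-10.13223054  -7.78579685   7.33878613] [[0.9709, 0.2396, -0.0041], [0.2396, -0.9709, -0.0013], [-0.0043, 0.0003, -1.0]]
[(67, 58, 68), (68, 68, 96), (125, 124, 112), (126, 112, 101), (127, 101, 121), (155, 121, 98), (156, 98, 70), (158, 75, 106), (159, 106, 115), (165, 112, 122), (185, 132, 118), (186, 118, 104), (187, 104, 92), (188, 92, 82), (204, 84, 96), (206, 94, 84), (208, 80, 98), (219, 116, 108), (234, 92, 67), (235, 67, 56)]
0.075 50 49.6 | 0.075 60 46.8 | 0.075 70 44.0 | 0.075 80 41.2 | 0.075 100 35.4 | 0.075 120 29.4 | 0.075 150 20.1 | 0.075 160 16.9 | 
0.089 50 47.4 | 0.089 60 44.9 | 0.089 70 42.5 | 0.089 80 39.9 | 0.089 100 34.8 | 0.089 120 29.5 | 0.089 150 21.2 | 0.089 160 18.4 | 
0.077 50 49.3 | 0.077 60 46.5 | 0.077 70 43.8 | 0.077 80 41.0 | 0.077 100 35.3 | 0.077 120 29.4 | 0.077 150 20.3 | 0.077 160 17.1 | 
0.087 50 47.7 | 0.087 60 45.2 | 0.087 70 42.7 | 0.087 80 40.1 | 0.087 100 34.9 | 0.087 120 29.5 | 0.087 150 21.0 | 0.087 160 18.2 |
```

The tip protrudes 17 mm past the post, as expected, so the shoulder is seated. I'm releasing and rising.

Emit:
jog_arm(deltas=[{"gripper": 0.45,"offset": [-0.001,0,0],"rotation": [0,0,0]},{"gripper": 0.45,"offset": [-0.001,0,0],"rotation": [0,0,0]},{"gripper": 0.45,"offset": [0,0,0],"rotation": [0,0,0]},{"gripper": 0.45,"offset": [0,0,0],"rotation": [0,0,0]},{"gripper": 0.45,"offset": [0,0,0],"rotation": [0,0,0]},{"gripper": 0.45,"offset": [0,0,-0.01],"rotation": [0,0,0]},{"gripper": 0.45,"offset": [0,0,-0.02],"rotation": [0,0,0]},{"gripper": 0.3,"offset": [0,0,-0.025],"rotation": [0,0,0]},{"gripper": 0.17,"offset": [0,0,-0.02],"rotation": [0,0,0]},{"gripper": 0.17,"offset": [0,0,0],"rotation": [0,0,0]},{"gripper": 0.17,"offset": [0,0,0],"rotation": [0,0,0]},{"gripper": 0.17,"offset": [0,0,0],"rotation": [0,0,0]},{"gripper": 0.17,"offset": [0,0,0],"rotation": [0,0,0]}])

```text
clock: 16.8
position: [0.4951, 0.2651, 0.1431]
ee_rot: [0.993, 0.121, -0.001, 0.0]
ft_force: [-0.6, 0.8, -0.4]
grip_width: 0.17
grasp_force: 0.0
```

```bash
cat > st.py <<'E'
from h import *
import sys
o=manip.get_obs(); im=imaging.camera("wrist"); cv2.imwrite(f"pics/{sys.argv[1]}.png",im)
f=np.load("fix.npz");th=f["th"];ex=np.array([np.cos(th),np.sin(th)]);ey=np.array([-ex[1],ex[0]]);H=np.array([.5399,.2766])
p=o["position"]; print("TCP fix x,y(hole),z mm",((p[:2]-H)@ex*1e3).round(1),((p[:2]-H)@ey*1e3).round(1),(p[2]*1e3).round(1),"F fix",(o["ft_force"][:2]@ex).round(1),(o["ft_force"][:2]@ey).round(1),o["ft_force"][2].round(1),"grip",o["grip_width"],"t",o["clock"])
print(R.from_quat(o["ee_rot"]).as_matrix().round(4).tolist())
hsv=cv2.cvtColor(im,cv2.COLOR_BGR2HSV)
y=((hsv[...,0]>20)&(hsv[...,0]<32)&(hsv[...,1]>170)&(hsv[...,2]>90)).astype(np.uint8)
cs=sorted(cv2.findContours(y,0,2)[0],key=cv2.contourArea)[-2:]
print("yellow",[(cv2.boundingRect(c),cv2.contourArea(c)) for c in cs])
E
python3 st.py w9
```

```text
TCP fix x,y(hole),z mm -46.2 -0.4 143.1 F fix -0.4 0.9 -0.4 grip 0.1704823018368157 t 16.8
[[0.9709, 0.2393, -0.0011], [0.2393, -0.9709, -0.0009], [-0.0013, 0.0006, -1.0]]
yellow [((392, 334, 26, 21), 309.0), ((279, 157, 84, 18), 1251.0)]
```

Emit:
jog_arm(deltas=[{"gripper": 0.17,"offset": [0.015,0,0],"rotation": [0,0,0]},{"gripper": 0.17,"offset": [0.015,0,0],"rotation": [0,0,0]},{"gripper": 0.17,"offset": [0.01,0,0],"rotation": [0,0,0]},{"gripper": 0.17,"offset": [0.005,0,0],"rotation": [0,0,0]},{"gripper": 0.17,"offset": [0.004,0,0],"rotation": [0,0,0]},{"gripper": 0.17,"offset": [0.0065,0,0.0025],"rotation": [0,0,0]},{"gripper": 0.17,"offset": [0.0065,0,0.0025],"rotation": [0,0,0]},{"gripper": 0.17,"offset": [0,0,0],"rotation": [0,0,0]},{"gripper": 0.17,"offset": [0,0,0],"rotation": [0,0,0]}])

```text
clock: 17.75
position: [0.5557, 0.28, 0.1387]
ee_rot: [0.993, 0.12, -0.0, 0.0]
ft_force: [0.1, -0.3, -0.4]
grip_width: 0.173
grasp_force: 0.0
```

```bash
python3 st.py w10
```

```text
TCP fix x,y(hole),z mm 16.2 -0.5 138.7 F fix 0.1 -0.3 -0.4 grip 0.17336332803099516 t 17.75
[[0.971, 0.2391, -0.0003], [0.2391, -0.971, -0.0002], [-0.0003, 0.0001, -1.0]]
yellow [((616, 425, 14, 5), 44.5), ((283, 277, 75, 14), 821.5)]
```

```bash
cat >> st.py <<'E'
m=imaging.camera_model("wrist");K=np.array(m["camera_matrix"]);T=np.eye(4);T[:3,:3]=R.from_quat(o["ee_rot"]).as_matrix();T[:3,3]=p;W=np.linalg.inv(T@np.array(m["hand_eye"]))
def row(fx,z,fy=0):
    q=W@np.r_[H+ex*fx+ey*fy,z,1];q=K@np.array([q[0],-q[1],-q[2]]);return (q[:2]/q[2]).round(0)
for t in (1.2,1.1,1.0,.8,.6,.4,.2,.1,0,-.1,-.17):
    print(t,[row(-.004+r*np.cos(t),.075+r*np.sin(t),s).tolist() for r,s in((.0495,0),(.0695,.015),(.0695,-.015))],end=" ")
E
python3 st.py w11
```

```text
TCP fix x,y(hole),z mm 16.1 -0.4 138.9 F fix -0.4 0.5 0.1 grip 0.17397968696460478 t 17.8
[[0.971, 0.2392, -0.0002], [0.2392, -0.971, -0.0001], [-0.0002, 0.0, -1.0]]
yellow [((617, 425, 13, 5), 26.0), ((283, 277, 75, 14), 815.5)]
1.2 [[321.0, 304.0], [282.0, 310.0], [359.0, 309.0]] 1.1 [[321.0, 293.0], [282.0, 291.0], [359.0, 291.0]] 1.0 [[321.0, 281.0], [282.0, 274.0], [359.0, 273.0]] 0.8 [[321.0, 260.0], [283.0, 241.0], [357.0, 240.0]] 0.6 [[320.0, 242.0], [285.0, 213.0], [356.0, 213.0]] 0.4 [[320.0, 227.0], [287.0, 192.0], [354.0, 192.0]] 0.2 [[320.0, 216.0], [289.0, 179.0], [352.0, 179.0]] 0.1 [[320.0, 213.0], [290.0, 175.0], [350.0, 175.0]] 0 [[320.0, 210.0], [291.0, 172.0], [349.0, 172.0]] -0.1 [[320.0, 208.0], [292.0, 171.0], [349.0, 171.0]] -0.17 [[320.0, 208.0], [293.0, 171.0], [348.0, 171.0]]
```

The ring follows the fingers: its angle is about 1.02, as planned. Continuing round the arc.

Emit:
jog_arm(deltas=[{"gripper": 0.17,"offset": [0.0049,0,0.0036],"rotation": [0,0,0]},{"gripper": 0.17,"offset": [0.0049,0,0.0036],"rotation": [0,0,0]},{"gripper": 0.17,"offset": [0.004,0,0.0045],"rotation": [0,0,0]},{"gripper": 0.17,"offset": [0.004,0,0.0045],"rotation": [0,0,0]},{"gripper": 0.17,"offset": [0.0031,0,0.0052],"rotation": [0,0,0]},{"gripper": 0.17,"offset": [0.0031,0,0.0052],"rotation": [0,0,0]},{"gripper": 0.17,"offset": [0.0028,0,0.0058],"rotation": [0,0,0]},{"gripper": 0.17,"offset": [0.0028,0,0.0058],"rotation": [0,0,0]},{"gripper": 0.17,"offset": [0.002,0,0.002],"rotation": [0,0,0]},{"gripper": 0.17,"offset": [0.002,0,0],"rotation": [0,0,0]},{"gripper": 0.17,"offset": [0,0,0],"rotation": [0,0,0]}])

```text
clock: 18.95
position: [0.5887, 0.2882, 0.0989]
ee_rot: [0.993, 0.121, 0.0, -0.0]
ft_force: [-0.0, -0.5, 1.4]
grip_width: 0.169
grasp_force: 0.1
```

```bash
python3 st.py w12
```

```text
TCP fix x,y(hole),z mm 50.2 -0.4 98.9 F fix -0.2 -0.4 1.4 grip 0.16858117280107177 t 18.95
[[0.971, 0.2393, 0.0003], [0.2393, -0.971, 0.0002], [0.0003, -0.0001, -1.0]]
yellow [((285, 278, 72, 40), 1666.5)]
1.2 [[321.0, 439.0], [273.0, 468.0], [369.0, 468.0]] 1.1 [[321.0, 425.0], [273.0, 445.0], [368.0, 445.0]] 1.0 [[321.0, 410.0], [274.0, 421.0], [368.0, 421.0]] 0.8 [[321.0, 382.0], [275.0, 375.0], [366.0, 375.0]] 0.6 [[321.0, 355.0], [278.0, 334.0], [363.0, 334.0]] 0.4 [[321.0, 333.0], [281.0, 301.0], [360.0, 301.0]] 0.2 [[321.0, 315.0], [284.0, 277.0], [357.0, 277.0]] 0.1 [[321.0, 308.0], [285.0, 268.0], [356.0, 268.0]] 0 [[321.0, 303.0], [287.0, 262.0], [355.0, 262.0]] -0.1 [[321.0, 298.0], [288.0, 257.0], [353.0, 257.0]] -0.17 [[321.0, 296.0], [289.0, 255.0], [352.0, 255.0]]
```

Emit:
jog_arm(deltas=[{"gripper": 0.17,"offset": [0,0,0.002],"rotation": [0,0,0]},{"gripper": 0.17,"offset": [0,0,0.002],"rotation": [0,0,0]},{"gripper": 0.17,"offset": [0,0,0.001],"rotation": [0,0,0]},{"gripper": 0.17,"offset": [0,0,0],"rotation": [0,0,0]}])

```text
clock: 19.4
position: [0.5885, 0.2882, 0.0938]
ee_rot: [0.993, 0.121, 0.0, -0.0]
ft_force: [1.2, -0.2, 1.6]
grip_width: 0.17
grasp_force: 0.8
```

Emit:
jog_arm(deltas=[{"gripper": 0.17,"offset": [0,0,0.001],"rotation": [0,0,0]},{"gripper": 0.17,"offset": [0,0,0.001],"rotation": [0,0,0]},{"gripper": 0.17,"offset": [0,0,0],"rotation": [0,0,0]}])

```text
clock: 19.7
position: [0.5888, 0.2884, 0.092]
ee_rot: [0.993, 0.121, 0.001, -0.0]
ft_force: [1.9, 0.6, 4.1]
grip_width: 0.172
grasp_force: 1.7
```

Emit:
jog_arm(deltas=[{"gripper": 0.17,"offset": [0,0,0.001],"rotation": [0,0,0]},{"gripper": 0.17,"offset": [0,0,0.001],"rotation": [0,0,0]},{"gripper": 0.17,"offset": [0,0,0],"rotation": [0,0,0]}])

```text
clock: 20.0
position: [0.5891, 0.2885, 0.0904]
ee_rot: [0.993, 0.121, 0.001, -0.0]
ft_force: [1.0, 1.0, 6.5]
grip_width: 0.169
grasp_force: 3.4
```

Emit:
jog_arm(deltas=[{"gripper": 0.17,"offset": [0,0,0.001],"rotation": [0,0,0]},{"gripper": 0.17,"offset": [0,0,0.001],"rotation": [0,0,0]},{"gripper": 0.17,"offset": [0,0,0],"rotation": [0,0,0]}])

```text
clock: 20.3
position: [0.5897, 0.2886, 0.0888]
ee_rot: [0.993, 0.12, 0.002, -0.001]
ft_force: [3.7, 1.8, 6.2]
grip_width: 0.173
grasp_force: 3.4
```

Emit:
jog_arm(deltas=[{"gripper": 0.17,"offset": [0,0,0.001],"rotation": [0,0,0]},{"gripper": 0.17,"offset": [0,0,0.001],"rotation": [0,0,0]},{"gripper": 0.17,"offset": [0,0,0],"rotation": [0,0,0]}])

```text
clock: 20.6
position: [0.5875, 0.2879, 0.0848]
ee_rot: [0.993, 0.121, -0.001, 0.0]
ft_force: [-0.8, 0.3, 1.3]
grip_width: 0.167
grasp_force: 0.1
```

```bash
python3 st.py w13
```

```text
TCP fix x,y(hole),z mm 48.9 -0.5 84.8 F fix -0.7 0.5 1.3 grip 0.16713707962038638 t 20.6
[[0.9709, 0.2393, -0.002], [0.2393, -0.9709, -0.0009], [-0.0022, 0.0004, -1.0]]
yellow [((286, 271, 71, 44), 2064.5)]
1.2 [[321.0, 470.0], [266.0, 510.0], [375.0, 510.0]] 1.1 [[321.0, 454.0], [267.0, 483.0], [374.0, 483.0]] 1.0 [[321.0, 438.0], [267.0, 456.0], [374.0, 455.0]] 0.8 [[320.0, 406.0], [270.0, 402.0], [371.0, 402.0]] 0.6 [[320.0, 376.0], [273.0, 355.0], [368.0, 355.0]] 0.4 [[320.0, 350.0], [276.0, 317.0], [364.0, 317.0]] 0.2 [[320.0, 330.0], [280.0, 289.0], [361.0, 289.0]] 0.1 [[320.0, 322.0], [282.0, 279.0], [359.0, 279.0]] 0 [[320.0, 315.0], [283.0, 271.0], [357.0, 271.0]] -0.1 [[320.0, 310.0], [285.0, 266.0], [356.0, 266.0]] -0.17 [[320.0, 308.0], [286.0, 263.0], [355.0, 263.0]]
```

The force dropped, so the ring has snapped past the tip. I'm lifting off and checking that it stays.

Emit:
jog_arm(deltas=[{"gripper": 0.17,"offset": [0,0,-0.005],"rotation": [0,0,0]},{"gripper": 0.17,"offset": [0,0,-0.02],"rotation": [0,0,0]},{"gripper": 0.17,"offset": [0,0,-0.03],"rotation": [0,0,0]},{"gripper": 0.17,"offset": [0,0,-0.03],"rotation": [0,0,0]},{"gripper": 0.17,"offset": [0,0,-0.02],"rotation": [0,0,0]},{"gripper": 0.17,"offset": [0,0,0],"rotation": [0,0,0]},{"gripper": 0.17,"offset": [0,0,0],"rotation": [0,0,0]},{"gripper": 0.17,"offset": [0,0,0],"rotation": [0,0,0]}])

```text
clock: 21.45
position: [0.5878, 0.288, 0.1896]
ee_rot: [0.993, 0.121, -0.001, 0.0]
ft_force: [0.3, 0.1, -1.0]
grip_width: 0.171
grasp_force: 0.0
```

```bash
python3 st.py w14
python3 - <<'E'
import cv2
im=cv2.imread("pics/w14.png"); g=cv2.cvtColor(im,6).astype(int)
print([(i,int(g[i,316:326].mean())) for i in range(180,330,3)])
E
```

```text
TCP fix x,y(hole),z mm 49.2 -0.4 189.6 F fix 0.4 0.0 -1.0 grip 0.1712109073076212 t 21.45
[[0.9709, 0.2394, -0.0017], [0.2394, -0.9709, -0.0008], [-0.0018, 0.0004, -1.0]]
yellow [((626, 409, 14, 16), 140.0), ((299, 214, 44, 28), 1098.5)]
1.2 [[321.0, 315.0], [293.0, 320.0], [348.0, 320.0]] 1.1 [[321.0, 306.0], [293.0, 307.0], [348.0, 306.0]] 1.0 [[321.0, 298.0], [293.0, 294.0], [348.0, 294.0]] 0.8 [[321.0, 282.0], [294.0, 269.0], [347.0, 269.0]] 0.6 [[321.0, 267.0], [295.0, 248.0], [346.0, 248.0]] 0.4 [[321.0, 255.0], [296.0, 231.0], [345.0, 231.0]] 0.2 [[321.0, 246.0], [297.0, 219.0], [344.0, 219.0]] 0.1 [[321.0, 243.0], [297.0, 215.0], [344.0, 215.0]] 0 [[321.0, 240.0], [298.0, 212.0], [343.0, 212.0]] -0.1 [[321.0, 238.0], [299.0, 210.0], [342.0, 210.0]] -0.17 [[321.0, 238.0], [299.0, 209.0], [342.0, 209.0]] [(180, 65), (183, 66), (186, 66), (189, 66), (192, 66), (195, 68), (198, 67), (201, 67), (204, 68), (207, 69), (210, 68), (213, 89), (216, 163), (219, 162), (222, 160), (225, 161), (228, 160), (231, 160), (234, 160), (237, 160), (240, 162), (243, 141), (246, 97), (249, 114), (252, 123), (255, 122), (258, 100), (261, 96), (264, 95), (267, 95), (270, 76), (273, 86), (276, 98), (279, 97), (282, 97), (285, 92), (288, 91), (291, 91), (294, 91), (297, 81), (300, 95), (303, 97), (306, 96), (309, 96), (312, 92), (315, 90), (318, 57), (321, 46), (324, 45), (327, 47)]
```

```bash
cat >> st.py <<'E'
print()
g=cv2.cvtColor(im,cv2.COLOR_BGR2GRAY).astype(int)
for n,x,z in(("tabend",.0655,.077),("tip",.044,.075),("farF",.027,.089),("farN",.019,.089),("nearF",.008,.089),("nearN",0,.089),("shF",0,.087),("shR",-.006,.087),("handleR",-.065,.075)): print(n,[row(x,z,s).tolist() for s in(.01,0,-.01)])
for s in(.011,-.011):
    c=int(row(0,.089,s)[0]); print("col",c,[(r,int(g[r,c-2:c+3].mean())) for r in range(235,345)])
    print([(r,im[r,c].tolist()) for r in range(300,340,2)])
E
python3 st.py w15 | tail -14
```

```text
1.2 [[321.0, 315.0], [293.0, 320.0], [348.0, 320.0]] 1.1 [[321.0, 306.0], [293.0, 307.0], [348.0, 307.0]] 1.0 [[321.0, 298.0], [293.0, 294.0], [348.0, 294.0]] 0.8 [[321.0, 282.0], [294.0, 269.0], [347.0, 269.0]] 0.6 [[321.0, 267.0], [295.0, 248.0], [346.0, 248.0]] 0.4 [[321.0, 255.0], [296.0, 231.0], [345.0, 231.0]] 0.2 [[320.0, 246.0], [297.0, 219.0], [344.0, 219.0]] 0.1 [[320.0, 243.0], [297.0, 215.0], [343.0, 215.0]] 0 [[320.0, 240.0], [298.0, 212.0], [343.0, 212.0]] -0.1 [[320.0, 238.0], [299.0, 210.0], [342.0, 210.0]] -0.17 [[320.0, 238.0], [299.0, 209.0], [342.0, 209.0]] 
tabend [[305.0, 212.0], [320.0, 212.0], [336.0, 212.0]]
tip [[306.0, 242.0], [320.0, 242.0], [335.0, 242.0]]
farF [[305.0, 273.0], [321.0, 273.0], [336.0, 273.0]]
farN [[306.0, 284.0], [321.0, 284.0], [336.0, 284.0]]
nearF [[306.0, 299.0], [321.0, 299.0], [335.0, 299.0]]
nearN [[306.0, 310.0], [321.0, 310.0], [335.0, 310.0]]
shF [[306.0, 308.0], [321.0, 308.0], [335.0, 308.0]]
shR [[306.0, 316.0], [321.0, 316.0], [335.0, 316.0]]
handleR [[308.0, 377.0], [321.0, 377.0], [334.0, 377.0]]
col 305 [(235, 160), (236
[... 2643 characters left out ...]
 (321, 98), (322, 84), (323, 49), (324, 36), (325, 40), (326, 41), (327, 33), (328, 28), (329, 27), (330, 32), (331, 35), (332, 55), (333, 94), (334, 94), (335, 61), (336, 49), (337, 52), (338, 50), (339, 51), (340, 49), (341, 52), (342, 53), (343, 56), (344, 56)]
[(300, [95, 91, 93]), (302, [99, 95, 96]), (304, [99, 96, 98]), (306, [103, 99, 100]), (308, [101, 96, 96]), (310, [81, 78, 78]), (312, [95, 92, 92]), (314, [93, 88, 91]), (316, [86, 82, 83]), (318, [129, 128, 123]), (320, [141, 140, 137]), (322, [141, 139, 135]), (324, [49, 45, 45]), (326, [56, 54, 54]), (328, [46, 42, 42]), (330, [49, 47, 46]), (332, [88, 84, 83]), (334, [134, 131, 131]), (336, [90, 71, 40]), (338, [92, 73, 41])]
```

The ring stays closed. The shoulder edge reads about 1 mm off, so I'll look from behind the handle, ready to nudge it flush.

Emit:
jog_arm(deltas=[{"gripper": 0.1,"offset": [-0.03,0,0],"rotation": [0,0,0]},{"gripper": 0,"offset": [-0.04,0,0],"rotation": [0,0,0]},{"gripper": 0,"offset": [-0.04,0,0],"rotation": [0,0,0]},{"gripper": 0,"offset": [-0.034,0,0.01],"rotation": [0,0,0]},{"gripper": 0,"offset": [0,0,0.02],"rotation": [0,0,0]},{"gripper": 0,"offset": [0,0,0.017],"rotation": [0,0,0]},{"gripper": 0,"offset": [0,0,0],"rotation": [0,0,0]},{"gripper": 0,"offset": [0,0,0],"rotation": [0,0,0]},{"gripper": 0,"offset": [0,0,0],"rotation": [0,0,0]}])

```text
clock: 22.45
position: [0.4491, 0.2538, 0.1444]
ee_rot: [0.993, 0.12, 0.0, -0.0]
ft_force: [0.2, 0.1, 0.2]
grip_width: 0.0
grasp_force: 0.0
```

```bash
sed -i '/^for s in(.011/,$d' st.py
cat >> st.py <<'E'
c=321
hs=cv2.cvtColor(im,cv2.COLOR_BGR2HSV)
red=((hs[...,0]<8)|(hs[...,0]>172))&(hs[...,1]>130)
rr=np.flatnonzero(red[:,c-3:c+4].mean(1)>.6); print("red rows",rr.min(),rr.max())
for s in(.011,-.011):
    c=int(row(0,.089,s)[0]); print("col",c,[(r,int(g[r,c-2:c+3].mean())) for r in range(int(row(.03,.089)[1]),int(row(-.012,.087)[1]))])
E
python3 st.py w16
```

```text
TCP fix x,y(hole),z mm -93.6 -0.3 144.4 F fix 0.2 0.1 0.2 grip 0.00031379631351914817 t 22.45
[[0.971, 0.239, 0.0007], [0.239, -0.971, 0.0004], [0.0008, -0.0002, -1.0]]
yellow [((388, 278, 34, 29), 494.0)]
1.2 [[320.0, 28.0], [273.0, -12.0], [368.0, -12.0]] 1.1 [[320.0, 15.0], [273.0, -32.0], [367.0, -32.0]] 1.0 [[320.0, 4.0], [274.0, -50.0], [367.0, -50.0]] 0.8 [[320.0, -14.0], [275.0, -77.0], [365.0, -77.0]] 0.6 [[320.0, -27.0], [278.0, -92.0], [362.0, -93.0]] 0.4 [[320.0, -32.0], [281.0, -96.0], [360.0, -97.0]] 0.2 [[320.0, -32.0], [284.0, -91.0], [357.0, -91.0]] 0.1 [[320.0, -29.0], [285.0, -85.0], [355.0, -85.0]] 0 [[320.0, -26.0], [286.0, -78.0], [354.0, -78.0]] -0.1 [[320.0, -21.0], [288.0, -70.0], [353.0, -70.0]] -0.17 [[320.0, -18.0], [289.0, -63.0], [352.0, -63.0]] 
tabend [[297.0, -80.0], [320.0, -80.0], [343.0, -81.0]]
tip [[299.0, -22.0], [320.0, -22.0], [342.0, -22.0]]
farF [[298.0, 11.0], [320.0, 11.0], [343.0, 11.0]]
farN [[298.0, 32.0], [320.0, 32.0], [343.0, 32.0]]
nearF [[298.0, 59.0], [320.0, 59.0], [343.0, 59.0]]
nearN [[299.0, 78.0], [320.0, 78.0], [342.0, 78.0]
[... 1666 characters left out ...]
195), (42, 178), (43, 189), (44, 192), (45, 194), (46, 196), (47, 157), (48, 128), (49, 125), (50, 141), (51, 145), (52, 144), (53, 145), (54, 161), (55, 164), (56, 106), (57, 119), (58, 128), (59, 128), (60, 127), (61, 128), (62, 128), (63, 129), (64, 129), (65, 127), (66, 129), (67, 135), (68, 130), (69, 129), (70, 131), (71, 129), (72, 128), (73, 129), (74, 128), (75, 128), (76, 102), (77, 68), (78, 59), (79, 60), (80, 61), (81, 61), (82, 59), (83, 61), (84, 84), (85, 109), (86, 118), (87, 122), (88, 127), (89, 123), (90, 118), (91, 113), (92, 107), (93, 103), (94, 97), (95, 90), (96, 83), (97, 57), (98, 38), (99, 27), (100, 51), (101, 199), (102, 249), (103, 247), (104, 243), (105, 241)]
```

Run:
```python
from h import *
f=np.load("fix.npz");th=f["th"];ex=np.array([np.cos(th),np.sin(th)]);ey=np.array([-ex[1],ex[0]]);H=np.array([.5399,.2766])
m=imaging.camera_model("wrist");K=np.array(m["camera_matrix"])
Rm=np.array([[.9709,.2394,-.0015],[.2394,-.9709,-.001],[-.0015,.0003,-1]])
for n,p in(("w8",[.4957,.2652,.0685]),("w9",[.4951,.2651,.1431]),("w16",[.4491,.2538,.1444])):
    im=cv2.imread(f"pics/{n}.png");g=cv2.cvtColor(im,6).astype(int)
    T=np.eye(4);T[:3,:3]=Rm if n!="w16" else [[.971,.239,.0007],[.239,-.971,.0004],[.0008,-.0002,-1]];T[:3,3]=p;W=np.linalg.inv(T@np.array(m["hand_eye"]))
    def row(x,z,y=0):
        q=W@np.r_[H+ex*x+ey*y,z,1];q=K@np.array([q[0],-q[1],-q[2]]);return (q[:2]/q[2]).round(1).tolist()
    print(n,{k:row(*v)[1] for k,v in dict(farF=(.027,.089),nearN=(0,.089),shF=(0,.087),shR=(-.006,.087),rod=(-.004,.075),handF=(-.006,.075),handR=(-.065,.075)).items()})
    r0=int(row(.005,.089)[1]);r1=int(row(-.02,.08)[1])
    for y in(.011,-.011,0):
        c=int(row(0,.087,y)[0]); print(c,r0,g[r0:r1,c-2:c+3].mean(1).astype(int).tolist())
    hs=cv2.cvtColor(im,cv2.COLOR_BGR2HSV);red=((hs[...,0]<8)|(hs[...,0]>172))&(hs[...,1]>130)
    rr=np.flatnonzero(red[:,318:325].mean(1)>.6);print("red",rr.min(),rr.max())
```

```text
w8 {'farF': 128.9, 'nearN': 220.8, 'shF': 219.1, 'shR': 237.6, 'rod': 221.7, 'handF': 227.3, 'handR': 372.3}
284 204 [89, 97, 92, 82, 73, 85, 88, 94, 113, 118, 119, 120, 119, 118, 117, 116, 112, 112, 114, 119, 123, 120, 119, 116, 112, 111, 108, 105, 100, 93, 88, 107, 131, 134, 133, 133, 134, 131, 132, 135, 138, 137, 137, 137, 135, 131, 130, 131, 132, 132, 131, 129, 128, 127, 128, 130, 133, 133, 132, 132, 130, 128, 126, 130, 131, 133]
355 204 [83, 97, 96, 84, 77, 115, 123, 121, 120, 119, 119, 117, 117, 117, 116, 117, 102, 91, 111, 119, 121, 121, 118, 115, 112, 109, 106, 105, 100, 93, 87, 91, 126, 134, 132, 134, 134, 133, 133, 134, 134, 136, 137, 136, 133, 130, 130, 128, 130, 131, 130, 128, 128, 128, 129, 130, 133, 133, 133, 132, 130, 129, 129, 132, 136, 137]
320 204 [85, 96, 94, 84, 78, 90, 95, 97, 98, 109, 115, 115, 115, 116, 118, 118, 112, 111, 115, 118, 121, 120, 117, 115, 113, 109, 107, 104, 98, 94, 92, 66, 56, 57, 58, 58, 58, 58, 58, 58, 58, 57, 58, 58, 58, 58, 56, 58, 58, 57, 56, 57, 57, 57, 56, 56, 57, 56, 58, 56, 56, 56, 57, 56, 56, 56]
red 235 368
w9 {'farF': 123.8, 'nearN': 
[... 969 characters left out ...]
108, 103, 97, 91, 83, 55, 36, 30, 33, 81, 106, 111, 106, 107, 104, 103, 104, 105, 106, 104, 101, 103, 103, 102, 103, 105, 106, 108, 107, 107, 104]
344 65 [127, 129, 135, 130, 129, 131, 129, 128, 129, 128, 128, 102, 68, 59, 60, 61, 61, 59, 61, 84, 109, 118, 122, 127, 123, 118, 113, 107, 103, 97, 90, 83, 57, 38, 27, 51, 199, 249, 247, 243, 241, 236, 235, 212, 217, 223, 206, 165, 179, 185, 184, 178, 195, 187, 165, 125, 84, 76]
320 65 [124, 126, 126, 125, 123, 124, 124, 125, 125, 127, 128, 100, 66, 78, 91, 93, 92, 92, 90, 86, 107, 116, 120, 126, 122, 117, 111, 106, 102, 97, 90, 81, 55, 39, 34, 34, 42, 50, 52, 53, 55, 60, 61, 60, 61, 61, 60, 60, 61, 60, 61, 61, 60, 60, 61, 59, 62, 60]
red 101 207
```

The shoulder stands about 2–3 mm off the post; my retraction began before the fingers had opened and dragged it back. I'll push the handle's rear end gently with closed fingers.

Emit:
jog_arm(deltas=[{"gripper": 0,"offset": [0,0,0.025],"rotation": [0,0,0]},{"gripper": 0,"offset": [0,0,0.03],"rotation": [0,0,0]},{"gripper": 0,"offset": [0,0,0.022],"rotation": [0,0,0]},{"gripper": 0,"offset": [0.005,0,0],"rotation": [0,0,0]},{"gripper": 0,"offset": [0.003,0,0],"rotation": [0,0,0]},{"gripper": 0,"offset": [0.002,0,0],"rotation": [0,0,0]},{"gripper": 0,"offset": [0,0,0],"rotation": [0,0,0]},{"gripper": 0,"offset": [0,0,0],"rotation": [0,0,0]}])

```text
clock: 23.3
position: [0.4587, 0.2564, 0.0675]
ee_rot: [0.993, 0.12, 0.001, -0.0]
ft_force: [0.2, 0.2, -0.2]
grip_width: -0.001
grasp_force: 0.0
```

Emit:
jog_arm(deltas=[{"gripper": 0,"offset": [0.001,0,0],"rotation": [0,0,0]},{"gripper": 0,"offset": [0.001,0,0],"rotation": [0,0,0]},{"gripper": 0,"offset": [0.001,0,0],"rotation": [0,0,0]},{"gripper": 0,"offset": [0,0,0],"rotation": [0,0,0]}])

```text
clock: 23.7
position: [0.4613, 0.2569, 0.0667]
ee_rot: [0.993, 0.12, 0.0, -0.0]
ft_force: [-0.1, 0.2, 0.3]
grip_width: -0.005
grasp_force: 0.0
```

Emit:
jog_arm(deltas=[{"gripper": 0,"offset": [0.001,0,0],"rotation": [0,0,0]},{"gripper": 0,"offset": [0.001,0,0],"rotation": [0,0,0]},{"gripper": 0,"offset": [0,0,0],"rotation": [0,0,0]}])

```text
clock: 24.0
position: [0.4633, 0.2573, 0.0667]
ee_rot: [0.993, 0.121, 0.0, -0.0]
ft_force: [0.3, 0.5, -0.2]
grip_width: 0.004
grasp_force: 0.0
```

Emit:
jog_arm(deltas=[{"gripper": 0,"offset": [0.001,0,0],"rotation": [0,0,0]},{"gripper": 0,"offset": [0.001,0,0],"rotation": [0,0,0]},{"gripper": 0,"offset": [0,0,0],"rotation": [0,0,0]}])

```text
clock: 24.3
position: [0.4653, 0.2578, 0.0667]
ee_rot: [0.993, 0.121, 0.0, -0.0]
ft_force: [-1.1, -0.1, 0.6]
grip_width: 0.001
grasp_force: 0.0
```

Emit:
jog_arm(deltas=[{"gripper": 0,"offset": [0.001,0,0],"rotation": [0,0,0]},{"gripper": 0,"offset": [0.001,0,0],"rotation": [0,0,0]},{"gripper": 0,"offset": [0,0,0],"rotation": [0,0,0]}])

```text
clock: 24.6
position: [0.4661, 0.258, 0.0662]
ee_rot: [0.993, 0.121, -0.001, 0.0]
ft_force: [-5.8, -1.1, 0.2]
grip_width: 0.0
grasp_force: 2.7
```

Emit:
jog_arm(deltas=[{"gripper": 0,"offset": [0.001,0,0],"rotation": [0,0,0]},{"gripper": 0,"offset": [0,0,0],"rotation": [0,0,0]}])

```text
clock: 24.8
position: [0.4664, 0.258, 0.066]
ee_rot: [0.993, 0.121, -0.002, 0.001]
ft_force: [-8.1, -1.9, 2.4]
grip_width: -0.0
grasp_force: 4.2
```

```bash
python3 st.py w17 | grep -v '^1.2'
```

```text
TCP fix x,y(hole),z mm -75.9 -0.4 66.0 F fix -8.3 0.1 2.4 grip -0.00036100108103093626 t 24.8
[[0.9709, 0.2395, -0.0035], [0.2395, -0.9709, -0.0014], [-0.0038, 0.0006, -1.0]]
yellow []
tabend [[280.0, -154.0], [320.0, -154.0], [359.0, -154.0]]
tip [[284.0, -50.0], [320.0, -50.0], [356.0, -50.0]]
farF [[281.0, 6.0], [320.0, 6.0], [359.0, 5.0]]
farN [[282.0, 41.0], [320.0, 40.0], [359.0, 40.0]]
nearF [[283.0, 86.0], [320.0, 86.0], [357.0, 86.0]]
nearN [[284.0, 117.0], [320.0, 117.0], [357.0, 117.0]]
shF [[285.0, 117.0], [320.0, 117.0], [356.0, 117.0]]
shR [[285.0, 139.0], [320.0, 139.0], [355.0, 139.0]]
handleR [[293.0, 306.0], [321.0, 306.0], [348.0, 306.0]]
red rows 147 297
col 280 [(-8, 12), (-7, 10), (-6, 13), (-5, 12), (-4, 11), (-3, 13), (-2, 12), (-1, 12), (0, 53), (1, 71), (2, 120), (3, 130), (4, 127), (5, 126), (6, 126), (7, 126), (8, 125), (9, 125), (10, 125), (11, 124), (12, 123), (13, 123), (14, 123), (15, 123), (16, 122), (17, 121), (18, 123), (19, 122), (20, 121), (21, 122), (22, 122), (23, 123), (24, 123), (25, 123), (26, 124), (27, 123), (28, 125), (29, 125), (30, 125),
[... 2624 characters left out ...]
(101, 129), (102, 128), (103, 127), (104, 127), (105, 126), (106, 127), (107, 125), (108, 125), (109, 125), (110, 123), (111, 122), (112, 122), (113, 122), (114, 122), (115, 76), (116, 68), (117, 69), (118, 69), (119, 70), (120, 68), (121, 69), (122, 69), (123, 67), (124, 75), (125, 87), (126, 101), (127, 111), (128, 115), (129, 116), (130, 119), (131, 120), (132, 123), (133, 121), (134, 117), (135, 114), (136, 111), (137, 107), (138, 104), (139, 104), (140, 99), (141, 95), (142, 91), (143, 87), (144, 82), (145, 58), (146, 36), (147, 76), (148, 104), (149, 102), (150, 100), (151, 102), (152, 101), (153, 104), (154, 107), (155, 107), (156, 107), (157, 105), (158, 102), (159, 101), (160, 103)]
```

The gap at the top of the shoulder fits the handle drooping about 3° in the hole's clearance, with the shoulder's lower edge pressed on the post: it stalls firmly at 8 N. I'm backing off and checking that it stays.

Emit:
jog_arm(deltas=[{"gripper": 0,"offset": [-0.002,0,0],"rotation": [0,0,0]},{"gripper": 0,"offset": [-0.006,0,0],"rotation": [0,0,0]},{"gripper": 0,"offset": [-0.01,0,0],"rotation": [0,0,0]},{"gripper": 0,"offset": [0,0,-0.025],"rotation": [0,0,0]},{"gripper": 0,"offset": [0,0,-0.03],"rotation": [0,0,0]},{"gripper": 0,"offset": [0,0,-0.022],"rotation": [0,0,0]},{"gripper": 0,"offset": [0,0,0],"rotation": [0,0,0]},{"gripper": 0,"offset": [0,0,0],"rotation": [0,0,0]},{"gripper": 0,"offset": [0,0,0],"rotation": [0,0,0]}])

```text
clock: 25.75
position: [0.4499, 0.2539, 0.1428]
ee_rot: [0.993, 0.121, -0.0, 0.0]
ft_force: [0.1, 0.5, -0.2]
grip_width: 0.002
grasp_force: 0.0
```

```bash
python3 st.py w18 | egrep 'TCP|nearN|sh|handleR|red|col'
python3 - <<'E'
from h import *
# side view: red handle axis slope and shoulder/post, before(side4: held level) / now
im=imaging.camera("side"); cv2.imwrite("pics/side18.png",im)
f=np.load("fix.npz");th=f["th"];ex=np.array([np.cos(th),np.sin(th)]);H=np.array([.5399,.2766])
P=lambda x,z:proj("side",np.r_[H+ex*x,z]).round(1).tolist()
hs=cv2.cvtColor(im,cv2.COLOR_BGR2HSV);red=(((hs[...,0]<8)|(hs[...,0]>172))&(hs[...,1]>110)).astype(np.uint8)
a,b=P(-.065,.065),P(-.006,.065);print("pred handle centre rear/front",a,b,"tab",P(.0575,.07))
x0,x1=int(min(a[0],b[0]))-8,int(max(a[0],b[0]))+8;y0,y1=int(min(a[1],b[1]))-12,int(max(a[1],b[1]))+12
for c in range(x0,x1,2):
    r=np.flatnonzero(red[y0:y1,c]);print(c,(r.min()+y0,r.max()+y0) if len(r) else None,end=" ")
E
```

```text
TCP fix x,y(hole),z mm -92.9 -0.4 142.8 F fix 0.2 0.5 -0.2 grip 0.0024104235357602535 t 25.75
nearN [[298.0, 79.0], [320.0, 79.0], [342.0, 79.0]]
shF [[299.0, 79.0], [320.0, 79.0], [342.0, 79.0]]
shR [[299.0, 93.0], [320.0, 93.0], [342.0, 93.0]]
handleR [[302.0, 211.0], [321.0, 211.0], [339.0, 211.0]]
red rows 102 208
col 296 [(4, 57), (5, 59), (6, 59), (7, 58), (8, 56), (9, 61), (10, 120), (11, 131), (12, 128), (13, 128), (14, 126), (15, 126), (16, 126), (17, 124), (18, 124), (19, 124), (20, 124), (21, 124), (22, 126), (23, 127), (24, 126), (25, 129), (26, 128), (27, 127), (28, 128), (29, 130), (30, 114), (31, 71), (32, 55), (33, 71), (34, 89), (35, 92), (36, 89), (37, 90), (38, 90), (39, 89), (40, 85), (41, 85), (42, 85), (43, 86), (44, 85), (45, 87), (46, 87), (47, 87), (48, 88), (49, 87), (50, 87), (51, 87), (52, 85), (53, 84), (54, 81), (55, 84), (56, 88), (57, 73), (58, 106), (59, 126), (60, 128), (61, 126), (62, 126), (63, 125), (64, 125), (65, 124), (66, 125), (67, 125), (68, 125), (69, 126), (70, 126), (71, 126), (72, 127), (73, 128), (74, 127), (75, 127), (76, 128), (77, 11
[... 1349 characters left out ...]
6), (100, 23), (101, 69), (102, 251), (103, 251), (104, 247), (105, 222), (106, 203)]
pred handle centre rear/front [315.1, 317.9] [288.5, 319.4] tab [259.7, 319.2]
280 None 282 None 284 None 286 None 288 None 290 (np.int64(316), np.int64(322)) 292 (np.int64(315), np.int64(324)) 294 (np.int64(315), np.int64(324)) 296 (np.int64(315), np.int64(324)) 298 (np.int64(315), np.int64(324)) 300 (np.int64(315), np.int64(324)) 302 (np.int64(315), np.int64(324)) 304 (np.int64(315), np.int64(324)) 306 (np.int64(315), np.int64(324)) 308 (np.int64(315), np.int64(324)) 310 (np.int64(315), np.int64(324)) 312 (np.int64(315), np.int64(324)) 314 (np.int64(316), np.int64(321)) 316 None 318 None 320 None 322 None
```

Run:
```python
from h import *
im=cv2.imread("pics/side18.png");hs=cv2.cvtColor(im,cv2.COLOR_BGR2HSV)
y=((hs[...,0]>20)&(hs[...,0]<34)&(hs[...,1]>120)&(hs[...,2]>90)).astype(np.uint8)
print([cv2.boundingRect(c) for c in cv2.findContours(y,0,2)[0] if cv2.contourArea(c)>15])
f=np.load("fix.npz");th=f["th"];ex=np.array([np.cos(th),np.sin(th)]);H=np.array([.5399,.2766])
for t in(.1,0,-.1,-.17):
    print(t,[proj("side",np.r_[H+ex*(-.004+r*np.cos(t)),.075+r*np.sin(t)]).round(1).tolist() for r in(.0495,.0615,.0695)])
```

```text
[(57, 84, 25, 31)]
0.1 [[265.1, 315.5], [259.6, 315.4], [255.9, 315.3]]
0 [[265.1, 317.2], [259.6, 317.5], [255.9, 317.7]]
-0.1 [[265.2, 318.9], [259.8, 319.6], [256.2, 320.1]]
-0.17 [[265.5, 320.1], [260.2, 321.1], [256.6, 321.7]]
```

Run:
```python
from h import *
im=cv2.imread("pics/side18.png");hs=cv2.cvtColor(im,cv2.COLOR_BGR2HSV)
w=hs[290:345,240:300]; m=((w[...,0]>14)&(w[...,0]<38)&(w[...,1]>70)); r,c=np.nonzero(m); print(len(r)); 
for k in sorted(set(r)): print(k+290,(c[r==k]+240).tolist())
```

```text
222
308 [279]
309 [277, 278, 279, 280]
310 [277, 278, 279, 280]
311 [277, 278, 279, 280]
312 [277, 278, 279, 280]
313 [258, 259, 260, 261, 262, 263, 264, 277, 278, 279, 280, 281]
314 [256, 257, 258, 259, 260, 261, 262, 263, 264, 277, 278, 279, 280, 281]
315 [256, 257, 258, 259, 260, 261, 262, 263, 264, 277, 278, 279, 280, 281]
316 [256, 257, 258, 259, 260, 261, 262, 263, 264, 277, 278, 279, 280, 281]
317 [256, 257, 258, 259, 260, 261, 262, 263, 264, 265, 277, 278, 279, 280, 281]
318 [256, 257, 258, 259, 260, 261, 262, 263, 264, 265, 277, 278, 279, 280, 281]
319 [256, 257, 258, 259, 260, 261, 262, 263, 264, 265, 277, 278, 279, 280, 281]
320 [256, 257, 258, 259, 260, 261, 262, 263, 264, 265, 277, 278, 279, 280, 281]
321 [256, 257, 258, 259, 260, 261, 262, 263, 264, 265, 277, 278, 279, 280, 281]
322 [257, 258, 259, 260, 261, 262, 263, 264, 277, 278, 279, 280, 281]
323 [257, 258, 278, 279]
326 [278, 279, 280, 281]
327 [277, 278, 279, 280, 281]
328 [277, 278, 279, 280, 281]
329 [277, 278, 279, 280, 281]
330 [278, 279, 280, 281]
331 [278, 279, 280, 281]
332 [278, 279, 280, 281]
333 [278, 279, 280, 281]
334 [278, 279, 280, 281]
335 [278, 279, 280, 281]
336 [278, 279, 280, 281]
337 [278, 279, 280, 281]
338 [278, 279, 280, 281]
339 [278, 279, 280, 281]
```

The tab sits at side (260,318), the latched position. The pin slid easily when held level, so I'll regrip the handle once, level it and press it home, then release without pulling back.

Emit:
jog_arm(deltas=[{"gripper": 0.45,"offset": [0.02,0,0],"rotation": [0,0,0]},{"gripper": 0.45,"offset": [0.0265,0,0],"rotation": [0,0,0]},{"gripper": 0.45,"offset": [0,0,0],"rotation": [0,0,0]},{"gripper": 0.45,"offset": [0,0,0],"rotation": [0,0,0]},{"gripper": 0.45,"offset": [0,0,0.025],"rotation": [0,0,0]},{"gripper": 0.45,"offset": [0,0,0.03],"rotation": [0,0,0]},{"gripper": 0.45,"offset": [0,0,0.0205],"rotation": [0,0,0]},{"gripper": 0.45,"offset": [0,0,0],"rotation": [0,0,0]},{"gripper": 0,"offset": [0,0,0],"rotation": [0,0,0]},{"gripper": 0,"offset": [0,0,0],"rotation": [0,0,0]},{"gripper": 0,"offset": [0,0,0],"rotation": [0,0,0]},{"gripper": 0,"offset": [0,0,0],"rotation": [0,0,0]},{"gripper": 0,"offset": [0,0,0],"rotation": [0,0,0]},{"gripper": 0,"offset": [0,0,0],"rotation": [0,0,0]}], newtons=40)

```text
clock: 27.25
position: [0.4962, 0.2655, 0.069]
ee_rot: [0.993, 0.12, 0.001, -0.0]
ft_force: [-2.6, -2.3, 7.2]
grip_width: 0.148
grasp_force: 41.9
```

Emit:
jog_arm(deltas=[{"gripper": 0,"offset": [0,0,-0.001],"rotation": [0,0,0]},{"gripper": 0,"offset": [0,0,-0.001],"rotation": [0,0,0]},{"gripper": 0,"offset": [0.0005,0,-0.001],"rotation": [0,0,0]},{"gripper": 0,"offset": [0.0005,0,0],"rotation": [0,0,0]},{"gripper": 0,"offset": [0,0,0],"rotation": [0,0,0]}])

```text
clock: 27.75
position: [0.4959, 0.2653, 0.0706]
ee_rot: [0.993, 0.121, -0.001, 0.0]
ft_force: [-1.7, -0.1, -4.7]
grip_width: 0.148
grasp_force: 40.4
```

Emit:
jog_arm(deltas=[{"gripper": 0,"offset": [0.001,0,0],"rotation": [0,0,0]},{"gripper": 0,"offset": [0.001,0,0],"rotation": [0,0,0]},{"gripper": 0,"offset": [0,0,0],"rotation": [0,0,0]}])

```text
clock: 28.05
position: [0.4966, 0.2654, 0.0704]
ee_rot: [0.993, 0.121, -0.002, 0.001]
ft_force: [-9.8, -3.4, -0.4]
grip_width: 0.149
grasp_force: 41.1
```

Emit:
jog_arm(deltas=[{"gripper": 0,"offset": [0.001,0,0],"rotation": [0,0,0]},{"gripper": 0,"offset": [0,0,0],"rotation": [0,0,0]}])

```text
clock: 28.25
position: [0.4966, 0.2654, 0.0702]
ee_rot: [0.993, 0.121, -0.003, 0.001]
ft_force: [-13.7, -5.2, 3.3]
grip_width: 0.15
grasp_force: 41.5
```

```bash
python3 st.py w19 | egrep 'TCP|nearN|sh|col 3|col 2'
```

```text
TCP fix x,y(hole),z mm -44.7 -0.4 70.2 F fix -14.6 -1.7 3.3 grip 0.14997753924292395 t 28.25
nearN [[288.0, 223.0], [320.0, 223.0], [353.0, 223.0]]
shF [[289.0, 221.0], [320.0, 221.0], [352.0, 221.0]]
shR [[289.0, 239.0], [320.0, 239.0], [352.0, 239.0]]
col 285 [(122, 102), (123, 101), (124, 100), (125, 97), (126, 79), (127, 71), (128, 71), (129, 70), (130, 84), (131, 119), (132, 126), (133, 125), (134, 122), (135, 122), (136, 122), (137, 121), (138, 120), (139, 120), (140, 119), (141, 120), (142, 118), (143, 119), (144, 118), (145, 118), (146, 119), (147, 118), (148, 119), (149, 119), (150, 119), (151, 119), (152, 121), (153, 119), (154, 121), (155, 122), (156, 121), (157, 122), (158, 121), (159, 96), (160, 75), (161, 93), (162, 104), (163, 101), (164, 101), (165, 106), (166, 109), (167, 109), (168, 107), (169, 107), (170, 106), (171, 102), (172, 96), (173, 93), (174, 94), (175, 92), (176, 96), (177, 93), (178, 92), (179, 93), (180, 95), (181, 95), (182, 94), (183, 94), (184, 93), (185, 93), (186, 91), (187, 91), (188, 91), (189, 90), (190, 91), (191, 92), (192, 87), (193, 75), (194
[... 1651 characters left out ...]
(198, 119), (199, 119), (200, 116), (201, 117), (202, 118), (203, 117), (204, 117), (205, 119), (206, 119), (207, 119), (208, 120), (209, 121), (210, 121), (211, 122), (212, 121), (213, 121), (214, 120), (215, 121), (216, 120), (217, 119), (218, 117), (219, 117), (220, 118), (221, 118), (222, 87), (223, 68), (224, 76), (225, 88), (226, 101), (227, 110), (228, 113), (229, 114), (230, 117), (231, 116), (232, 116), (233, 114), (234, 113), (235, 109), (236, 108), (237, 103), (238, 101), (239, 94), (240, 87), (241, 95), (242, 127), (243, 135), (244, 135), (245, 135), (246, 137), (247, 137), (248, 134), (249, 129), (250, 132), (251, 130), (252, 135), (253, 154), (254, 157), (255, 156), (256, 154)]
```

Emit:
jog_arm(deltas=[{"gripper": 0.45,"offset": [0,0,0],"rotation": [0,0,0]},{"gripper": 0.45,"offset": [0,0,0],"rotation": [0,0,0]},{"gripper": 0.45,"offset": [0,0,0],"rotation": [0,0,0]},{"gripper": 0.45,"offset": [0,0,0],"rotation": [0,0,0]},{"gripper": 0.45,"offset": [0,0,0],"rotation": [0,0,0]},{"gripper": 0.45,"offset": [0,0,-0.01],"rotation": [0,0,0]},{"gripper": 0.45,"offset": [0,0,-0.03],"rotation": [0,0,0]},{"gripper": 0.45,"offset": [0,0,-0.035],"rotation": [0,0,0]},{"gripper": 0.45,"offset": [-0.03,0,0],"rotation": [0,0,0]},{"gripper": 0.3,"offset": [-0.02,0,0],"rotation": [0,0,0]},{"gripper": 0.3,"offset": [0,0,0],"rotation": [0,0,0]},{"gripper": 0.3,"offset": [0,0,0],"rotation": [0,0,0]},{"gripper": 0.3,"offset": [0,0,0],"rotation": [0,0,0]}])

```text
clock: 29.6
position: [0.4518, 0.2545, 0.1466]
ee_rot: [0.993, 0.12, 0.0, -0.0]
ft_force: [-0.6, 0.2, -0.2]
grip_width: 0.301
grasp_force: 0.0
```

```bash
python3 st.py w20 | egrep 'TCP|nearN|sh|red|col 34'
python3 - <<'E'
from h import *
im=imaging.camera("side");hs=cv2.cvtColor(im,cv2.COLOR_BGR2HSV)
w=hs[290:345,245:272]; m=((w[...,0]>14)&(w[...,0]<38)&(w[...,1]>70)); r,c=np.nonzero(m); print(len(r),r.min()+290,r.max()+290,c.min()+245,c.max()+245)
E
```

```text
TCP fix x,y(hole),z mm -90.9 -0.3 146.6 F fix -0.5 0.3 -0.2 grip 0.3014670799582889 t 29.6
nearN [[299.0, 85.0], [320.0, 85.0], [342.0, 85.0]]
shF [[299.0, 85.0], [320.0, 85.0], [342.0, 85.0]]
shR [[300.0, 99.0], [320.0, 99.0], [341.0, 98.0]]
red rows 106 210
col 344 [(12, 59), (13, 83), (14, 103), (15, 103), (16, 99), (17, 131), (18, 212), (19, 222), (20, 219), (21, 219), (22, 219), (23, 221), (24, 221), (25, 223), (26, 222), (27, 224), (28, 225), (29, 225), (30, 224), (31, 224), (32, 224), (33, 222), (34, 211), (35, 207), (36, 211), (37, 227), (38, 123), (39, 51), (40, 87), (41, 182), (42, 206), (43, 209), (44, 188), (45, 176), (46, 177), (47, 175), (48, 177), (49, 190), (50, 193), (51, 192), (52, 194), (53, 206), (54, 188), (55, 152), (56, 142), (57, 142), (58, 145), (59, 161), (60, 135), (61, 124), (62, 123), (63, 96), (64, 90), (65, 122), (66, 128), (67, 127), (68, 126), (69, 126), (70, 128), (71, 128), (72, 130), (73, 131), (74, 129), (75, 131), (76, 131), (77, 130), (78, 129), (79, 128), (80, 129), (81, 128), (82, 128), (83, 103), (84, 68), (85, 59), (86, 60), (87, 61), (88, 60), (89, 75), (90, 107), (91, 118), (92, 120), (93, 127), (94, 123), (95, 118), (96, 113), (97, 109), (98, 104), (99, 97), (100, 90), (101, 82), (102, 56), (103, 38), (104, 24), (105, 69), (106, 251), (107, 251), (108, 246), (109, 220), (110, 200), (111, 199)]
87 313 323 256 264
```

```bash
python3 -c "
from workcell import workorder; print(workorder.hand_in())"
```

```text
the job is handed in; nothing more can be done
None
```

I handed the job in at 29.6 s: the pin is through the post and the tray's tongue, and the ring is snapped under its tip and holding. The shoulder isn't perfectly flush: the handle droops about 3° in the hole's clearance, leaving about 2 mm at the shoulder's top. My first release pulled the pin back slightly, so I pressed it home again after the ring had snapped. I kept pushes to about 15 N and saw nothing else disturbed; the result of the judging was not returned.

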